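# Stand the tipped gel bottles on the trunking ledge and scan the row

## Robot

A 7-joint arm with a two-finger parallel gripper is mounted at the origin on the work surface. World frame = base frame: x ahead of the robot, y to its left, z up, the work surface at z = 0. Lengths are in m, angles in degrees, forces in N, time in s.
With the tool pointing down it reaches from about 0.4 to 0.85 m from the base axis. Payload 10.4 kg.
Tool frame: the origin (TCP) lies at the very end of the fingers, on their centre line; the grasp point (between the pads) lies 19 mm behind it (r.hold_point_z is the distance from the TCP to the grasp point, in m); z points along the fingers, y is the line along which they close (so a half turn about z gives the same grasp; the last joint's range is limited). The gripper opens to 87 mm and grips with 3 to 60 N. Pads are 19 mm wide; open, the fingers measure 117 mm over their backs; the gripper's body (75 mm by 190 mm) begins 51 mm behind the grasp point.
Start: joints at [-75.894, 19.034, -3.707, 83.658, 1.238, 77.344, -5.071], TCP at [0.166, 0.603, 0.223] pointing down, gripper open.
Joint ranges: [-148.97, 148.97], [-28.65, 121.19], [-84.17, 76.75], [9.2, 138.47], [-72.65, 252.65], [3.7, 117.97], [-149.18, 149.18]. Speed limits (degrees/s): [127.2, 127.2, 159.86, 159.86, 180, 180, 180].

## Interface

Orientations are given as a 3x3 rotation matrix whose columns are the frame's x, y, z axes.
In Python, from station import r gives the robot as it stands.
- The arm moves only by the tool arm_command, never from a script. Its argument "deltas" is a list of rows, each a list of 2 entries, a list of its own where there are three numbers: the shift along the tool's x, y, z each as a share of 0.1 m, from -1 to 1, then the turn, a rotation vector about the tool's x, y, z each as a share of pi rad, from -1 to 1. A call has exactly 5 rows; each row is the pose to reach, as a shift and turn from the pose commanded when the call began, along the tool's axes at that moment, turning the shorter way round; what a row does not reach only later rows make up. A row lasts 1/10 s, in which the tool goes at most 50 mm and 8.59 degrees, less where a joint would pass 70% of its speed; a pose out of reach is approached as far as the arm can. A call with a number of a shift or a turn outside -1 to 1 is refused whole. A call with a gripper value outside its range is refused whole. "fingers" is the closure, from 0 (fully open) to 1 (shut), set as the call begins (left out, the last holds). The fingers move at their own pace and stop on an object; "grip_force" is the grip in N (left out, the last holds). Time passes only in rows, so rows that repeat a pose let the fingers close, or fill a call up. It gives the time, the measured TCP pose, the force, the opening and the grip force at its end, in the units of the state.
- r.get_state(): the state, without advancing time (a new reading comes with each control period).
- r.camera(name): name is "scene" or "top" or "wrist"; returns a dict with "pixels" (400x640x3 uint8, red, green, blue), "range_z" (400x640 float32, m along the optical axis (not along the pixel's ray), 0 where there is no reading), "fx", "fy", "cx", "cy" (pixels), "rvec" (rotation vector, rad) and "tvec" (3), from world to camera coordinates, as OpenCV has them; the wrist camera has in their place "T_tool_cam" (4x4, takes a point from camera to tool coordinates, whose origin is the TCP and whose axes are the flange's). Camera axes: x right, y down, z forward; pixel columns grow to the right and rows downward; lengths in m; the calibration is good to about 2 mm. A picture is of the moment at which its call begins: read the wrist's pose just before it.
- r.sign_off(): hands the job in; it is judged then, once.
Trained networks look in the newest picture that a camera, given by its name, has taken for a name from the list of things; names that differ only in an ending like _2 or _b are one class to them, and where a whole thing is asked for, a point or a joint stands for the part that bears it (a point fixed in the world has none). Each returns a list of dicts, best first, with "score" (0 to 1); they miss things now and then, are a little off and sometimes report something else, mostly with a low value. They report only what shows in the picture. A call takes as long as a camera call. They do not tell look-alikes from the thing itself.
- r.search_frame(camera, thing): "extent" ([centre column, centre row, width, height] in pixels, round what is visible of it).
- r.spot_point(camera, thing): "uv" ([column, row] in pixels: a listed point, or the origin of a listed thing).
The state is a dict: "time": time; "q": joint angles; "joint_vel": joint speeds; "joint_torque": joint torques, N m; "position": TCP position; "ee_rot": TCP orientation; "contact_force": force on the tool from outside, world axes, zero at the start; "torque": the same for the moment, N m; "grip_width": finger opening in m; "finger_force": force on a finger pad.
Only numpy, scipy, OpenCV 4.12 (cv2) and the standard library are available. Lean on these libraries where they do the work, as an engineer would, in place of code of your own. Each camera call takes 0.05 s, during which the arm holds its last target. There are 200 camera calls.

## Task

Stand every tipped blue gel bottle upright on the narrow top of the white cable trunking, alongside the green bottles, which must end up standing there too. When the whole row stands, squeeze the red trigger of the clamped scanner fully and let it go again to log the row. Don't push the cream jar or the tape roll out of place.

Things in the scene. Friction and masses are not known exactly. Their poses are not given: they have to be found in the camera images.
- bottle1: Square gel bottle, pale blue with a paper label and blue cap: body 40 x 40 x 74 mm with flat sides, round cap 26 mm across, 105 mm tall overall, about 150 g. Origin at the centre of its base; z runs to the cap, x and y out of two flat sides. Starts lying on a flat side on the bench, cap roughly to the left or right. May be absent (3 or 4 are present).
- bottle2: Square gel bottle, pale blue with a paper label and blue cap: body 40 x 40 x 74 mm with flat sides, round cap 26 mm across, 105 mm tall overall, about 150 g. Origin at the centre of its base; z runs to the cap, x and y out of two flat sides. Starts lying on a flat side on the bench, cap roughly to the left or right. May be absent (3 or 4 are present).
- bottle3: Square gel bottle, pale blue with a paper label and blue cap: body 40 x 40 x 74 mm with flat sides, round cap 26 mm across, 105 mm tall overall, about 150 g. Origin at the centre of its base; z runs to the cap, x and y out of two flat sides. Starts lying on a flat side on the bench, cap roughly to the left or right. May be absent (3 or 4 are present).
- bottle4: Square gel bottle, pale blue with a paper label and blue cap: body 40 x 40 x 74 mm with flat sides, round cap 26 mm across, 105 mm tall overall, about 150 g. Origin at the centre of its base; z runs to the cap, x and y out of two flat sides. Starts lying on a flat side on the bench, cap roughly to the left or right. May be absent (3 or 4 are present).
- green1: Bottle of the same shape, size and weight, green body and green cap, that stands on the ledge from the start. Origin at the centre of its base, z towards the cap, x and y out of two flat sides.
- green2: Bottle of the same shape, size and weight, green body and green cap, that stands on the ledge from the start. Origin at the centre of its base, z towards the cap, x and y out of two flat sides.
- ledge_top (a point): Centre of the top face of the fixed white cable trunking, the ledge: a solid wall 660 mm long (its y axis), 50 mm deep (its x axis, pointing away from the robot) and 85 mm high, standing across the bench, turned a little either way. The top is flat, without lips.
- scanner_grip (a point): Centre of the grip of the grey hand scanner, clamped on its side on a fixed stand: a level bar 85 mm above the bench, free above and below, 120 mm long (this point's y axis), 30 mm thick (x) and 34 mm high. The trigger is on its +x face. The scanner's head (56 mm high) joins it at y = -58 to -118 mm, from x = -35 to +85 mm.
- trigger_pad (a point): Point to press, on the outer face of the red trigger, a flap 62 mm long and 22 mm high on the grip's +x face, hinged on an upright pin at scanner_grip x 17, y -52 mm. In scanner_grip's frame the pad is at x 42, y -10 mm at rest and x 27, y -4 mm fully squeezed. Squeeze it towards the grip, the other finger on the grip's back (x -15 mm).
- trigger (a joint): Angle of the trigger in rad: 0 at rest, 0.33 fully squeezed. A spring returns it; about 2 N at the pad starts it and 6 to 7 N squeeze it fully.
- jar: White cream jar, 56 mm across, 45 mm high, standing on the bench: leave alone. Origin at the centre of its base.
- tape: Yellow roll of tape lying flat, 70 mm across, 20 mm high: leave alone. Origin under its centre.
Mind the look-alikes: they are no part of the job. What is shaped like the bottle3 but orange or purple is not meant.

How it is judged:
By the outcome, as a careful person would: the job done as asked, in the order asked, and still so for the second after the job is handed in, with the robot touching nothing.
Of bottle1, bottle2, bottle3, bottle4 only 3 to 4 are there at a start; the rules pass over those that are not, and their reading is None.
At some moment in a run one of bottle1, bottle2, bottle3, bottle4 may be knocked a few centimetres aside while the robot is not near it.
Once in a run the grip may slacken for a moment while it holds something.
It also fails if it takes over 210 s, if anything falls off the work surface, if the arm or the gripper's body presses on something with over 40 N, if the wrist force passes 120 N, or if a joint passes its speed limit or range.

## Working session

There is one attempt and no reset: what is moved stays moved. The work goes in short steps, Python scripts to look and compute and a tool call to move; the robot and the scene stay as the last step left them, time stands still between calls to the robot, and variables do not carry over. Pictures are saved under pics/ and viewed, at most 14 in all, crops included, and the job is handed in when it is done.

Besides the shell and the picture viewer there is one more tool, called after "Call:" as name(argument=value, ...), one argument or row to a line, values as JSON. arm_command: Moves the arm, as the interface text tells. Its arguments: {"type":"object","properties":{"deltas":{"type":"array"},"fingers":{"type":"number"},"grip_force":{"type":"number"}},"required":["deltas"]}

```bash
ls; mkdir -p pics
python3 - <<'E'
from station import r
import cv2,numpy as np
s=r.get_state()
print({k:np.round(v,3).tolist() for k,v in s.items()})
for n in ["scene","top"]:
    c=r.camera(n); cv2.imwrite(f"pics/{n}0.png",cv2.cvtColor(c["pixels"],cv2.COLOR_RGB2BGR)); print(n,c["fx"],c["fy"],c["cx"],c["cy"],c["rvec"],c["tvec"])
E
```

```text
pics
{'time': 0.0, 'q': [-75.895, 19.073, -3.705, 83.704, 1.239, 77.344, -5.072], 'joint_vel': [0.016, 0.004, -0.096, -0.062, -0.045, 0.012, -0.039], 'joint_torque': [0.0, -62.328, 0.025, -38.987, -0.061, 0.04, 0.0], 'position': [0.166, 0.602, 0.222], 'ee_rot': [[-0.964, 0.266, -0.0], [0.266, 0.964, -0.001], [-0.0, -0.001, -1.0]], 'contact_force': [-0.127, -0.381, -0.746], 'torque': [0.028, 0.009, 0.04], 'finger_force': 0.0, 'grip_width': 0.087}
scene 472.693119133219 472.693119133219 319.46591398239866 194.32439798491293 [ 1.80188345  1.6111704  -0.70589942] [-0.08573719 -0.2499883   1.55770661]
top 479.0572672296396 479.0572672296396 308.67252504297454 195.14423222171166 [ 2.13891367 -2.19104236  0.10817745] [0.04896005 0.48322536 1.22195489]
```

View pics/scene0.png

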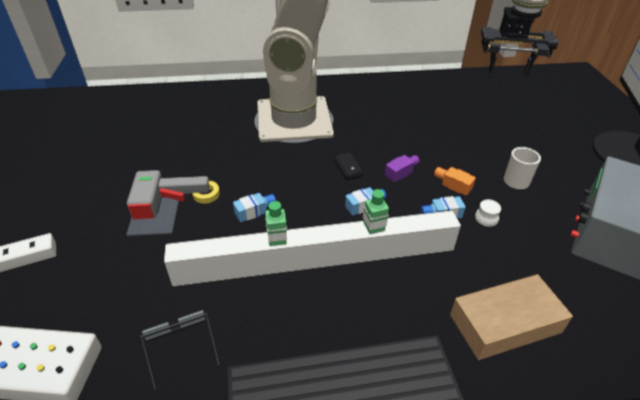

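View pics/top0.png

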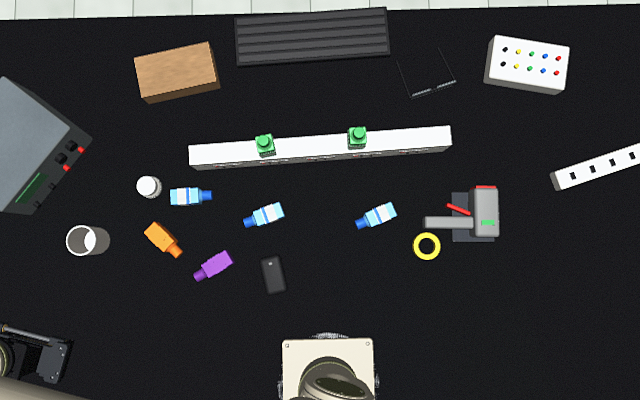

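The scene shows three blue bottles lying in front of the ledge, at top pixels (190,195), (265,215) and (377,215). Two green bottles stand on the ledge at (265,143) and (358,136). The scanner is at (465,215), its red trigger at (458,209), with the tape at (427,245) and the jar at (149,187).

```bash
cat > h.py <<'E'
from station import r
import cv2,numpy as np
from scipy.spatial.transform import Rotation as R
def cloud(n):
    s=r.get_state(); c=r.camera(n); z=c["range_z"].astype(float)
    v,u=np.mgrid[:z.shape[0],:z.shape[1]]
    P=np.stack([(u-c["cx"])/c["fx"]*z,(v-c["cy"])/c["fy"]*z,z],-1)
    if n=="wrist":
        T=np.eye(4);T[:3,:3]=s["ee_rot"];T[:3,3]=s["position"];T=T@np.array(c["T_tool_cam"])
        W=P@T[:3,:3].T+T[:3,3]
    else:
        M=cv2.Rodrigues(np.array(c["rvec"],float))[0]; W=(P-np.array(c["tvec"]).ravel())@M
    W[z==0]=np.nan
    return c,W,cv2.cvtColor(c["pixels"],cv2.COLOR_RGB2HSV)
def comps(m,minA=30):
    m=cv2.morphologyEx(m.astype(np.uint8),cv2.MORPH_CLOSE,np.ones((3,3)))
    n,L,st,ce=cv2.connectedComponentsWithStats(m)
    return [(L==i)&(m>0) for i in range(1,n) if st[i,4]>=minA]
def go(pos,rot=None):
    "print delta of a target pose in tool units from present COMMAND approx measured"
    s=r.get_state();Rm=np.array(s["ee_rot"]);d=Rm.T@(np.array(pos)-s["position"])/0.1
    w=R.from_matrix(Rm.T@np.array(rot)).as_rotvec()/np.pi if rot is not None else np.zeros(3)
    return np.round(d,3).tolist(),np.round(w,4).tolist()
E
python3 - <<'E'
from h import *
for n in ["top","scene"]:
    c,W,H=cloud(n); h,s,v=H[...,0].astype(int),H[...,1],H[...,2]
    box=(W[...,0]>0.25)&(W[...,0]<0.9)&(abs(W[...,1])<0.6)
    print(n)
    for name,m in dict(blue=(h>95)&(h<125)&(s>60)&(v>70),green=(h>40)&(h<85)&(s>80)&(v>50),red=((h<6)|(h>174))&(s>150)&(v>90),yellow=(h>24)&(h<34)&(s>150)&(v>90)).items():
        for k in comps(m&box,15):
            P=W[k];P=P[np.isfinite(P).all(1)]
            if len(P)<10: continue
            rc=cv2.minAreaRect((P[:,:2]*1000).astype(np.float32))
            print(name,len(P),np.round(np.percentile(P,2,0),3),np.round(np.percentile(P,98,0),3),np.round(rc[0]),np.round(rc[1]),round(rc[2],1))
    k=(W[...,2]>0.078)&(W[...,2]<0.092)&box&(s<40)&(v>150)
    for m in comps(k,300):
        P=W[m&k];rc=cv2.minAreaRect((P[:,:2]*1000).astype(np.float32));print("ledge",rc,np.median(P[:,2]))
    k=(W[...,2]>0.02)&(W[...,2]<0.2)&box&(W[...,1]<-0.22)&(W[...,0]<0.66)
    for m in comps(k,100):
        P=W[m&k];print("scan",len(P),np.round(np.percentile(P,2,0),3),np.round(np.percentile(P,98,0),3))
    for t in ["scanner_grip","trigger_pad","ledge_top","jar","tape"]:
        for d in r.spot_point(n,t)[:1]:
            u,vv=np.round(d["uv"]).astype(int); print(t,d["score"],u,vv,np.round(W[vv,u],3))
E
```

```text
top
blue 18 [ 0.827 -0.594  0.051] [ 0.838 -0.583  0.06 ] [ 833. -588.] [11. 11.] 77.3
blue 21 [ 0.787 -0.585  0.053] [ 0.8   -0.574  0.062] [ 794. -580.] [10. 14.] 43.1
blue 254 [ 0.47   0.292 -0.001] [0.516 0.354 0.043] [495. 328.] [51. 73.] 5.4
blue 29 [ 0.468  0.379 -0.006] [0.513 0.407 0.044] [491. 392.] [30. 45.] 88.6
blue 32 [ 0.42  -0.193 -0.004] [ 0.465 -0.162  0.041] [ 443. -177.] [43. 25.] 20.6
blue 34 [ 0.427  0.103 -0.002] [0.471 0.131 0.044] [451. 116.] [46. 17.] 22.7
blue 213 [ 0.408  0.145 -0.001] [0.458 0.209 0.044] [429. 179.] [49. 63.] 19.2
blue 226 [ 0.397 -0.145 -0.001] [ 0.444 -0.083  0.044] [ 420. -113.] [46. 68.] 18.5
green 15 [ 0.835 -0.559  0.051] [ 0.847 -0.548  0.06 ] [ 840. -555.] [ 9. 14.] 32.5
green 17 [ 0.796 -0.555  0.05 ] [ 0.806 -0.54   0.059] [ 801. -548.] [ 9. 17.] 5.3
green 341 [ 0.589 -0.106 -0.001] [ 0.67  -0.061  0.192] [631. -86.] [49. 94.] 72.5
green 341 [ 0.574  0.118 -0.002] [0.655 0.16  0.193] [616. 144.] [88. 44.] 18.1
green 60 [ 0.395 -0.404  0.111] [ 0.405 -0.377  0.119] [ 400. -390.] [27. 10.] 88.5
red 53 [ 0.485 -0.438 -0.003] [ 0.50
[... 2076 characters left out ...]
9  0.096] [ 428. -327.] [67. 29.] 67.7
red 289 [ 0.485 -0.415  0.065] [ 0.492 -0.369  0.106] [ 489. -392.] [48.  9.] 89.9
yellow 18 [ 0.327 -0.252 -0.001] [ 0.34  -0.242  0.018] [ 333. -246.] [17.  5.] 40.8
yellow 126 [ 0.349 -0.292  0.001] [ 0.384 -0.229  0.019] [ 357. -250.] [45. 78.] 36.4
ledge ((605.423583984375, 7.92724609375), (55.62718200683594, 659.4401245117188), 3.086496591567993) 0.08362058955728449
scan 2276 [ 0.377 -0.415  0.064] [ 0.491 -0.246  0.113]
scan 1710 [ 0.598 -0.318  0.023] [ 0.648 -0.222  0.086]
scanner_grip 0.95 185 186 [ 0.419 -0.295  0.094]
trigger_pad 0.45 177 197 [ 0.445 -0.314  0.083]
jar 0.76 485 218 [0.537 0.442 0.023]
tape 0.72 204 194 [ 0.346 -0.268  0.   ]
```

Run:
```python
from h import *
c=r.camera("wrist");print(np.round(c["T_tool_cam"],3).tolist(),c["fx"])
```

```text
[[-0.0, -0.966, -0.258, 0.07], [1.0, -0.001, 0.001, -0.001], [-0.001, -0.258, 0.966, -0.161], [0.0, 0.0, 0.0, 1.0]] 340.1989168268084
```

```bash
cat >> h.py <<'E'
def lying(n,seeds):
    c,W,H=cloud(n)
    for nm,(x,y) in seeds.items():
        k=(np.hypot(W[...,0]-x,W[...,1]-y)<0.085)&(W[...,2]>0.034)&(W[...,2]<0.055)
        m=max(comps(k,20),key=lambda a:a.sum())&k
        P=W[m]; rc=cv2.minAreaRect((P[:,:2]*1000).astype(np.float32))
        k2=(np.hypot(W[...,0]-x,W[...,1]-y)<0.085)&(W[...,2]>0.02)&(W[...,2]<0.055)
        m2=max(comps(k2,20),key=lambda a:a.sum())&k2
        Q=W[m2][:,:2]; ce=np.array(rc[0])/1000
        bp=cv2.boxPoints(rc); e=[bp[1]-bp[0],bp[2]-bp[1]]; a=max(e,key=np.linalg.norm); a=a/np.linalg.norm(a)
        t=(Q-ce)@a
        if -t.min()>t.max(): a=-a; t=-t
        print(n,nm,"body",np.round(ce,3),np.round(rc[1]),"z",round(np.median(P[:,2]),4),"capdir",np.round(a,3),"deg",round(np.degrees(np.arctan2(a[1],a[0])),1),"ext",round(t.min(),3),round(t.max(),3))
E
python3 - <<'E'
from h import *
S=dict(A=(.493,.36),B=(.44,.16),C=(.43,-.13))
lying("top",S);lying("scene",S)
for n in ["top","scene"]:
    c,W,H=cloud(n)
    for nm,y in (("g1",.14),("g2",-.083)):
        k=(abs(W[...,1]-y)<.05)&(W[...,2]>.165)&(W[...,2]<.22)&(W[...,0]>.55)&(W[...,0]<.66);P=W[k];print(n,nm,np.round(P.mean(0),3),np.round(cv2.minAreaRect((P[:,:2]*1000).astype(np.float32))[:2]),np.round(np.percentile(P[:,2],90),3))
    k=(W[...,2]>0.085)&(W[...,2]<0.107)&(W[...,0]>.35)&(W[...,0]<.425)&(W[...,1]>-.345)&(W[...,1]<-.22)&(H[...,1]<80)
    P=W[k];print("grip",cv2.minAreaRect((P[:,:2]*1000).astype(np.float32)),np.median(P[:,2]))
E
```

```text
top A body [0.488 0.35 ] [42. 90.] z 0.0397 capdir [ 0.019 -1.   ] deg -88.9 ext -0.045 0.06
top B body [0.433 0.156] [ 41. 100.] z 0.0399 capdir [-0.316  0.949] deg 108.4 ext -0.05 0.055
top C body [ 0.425 -0.136] [41. 95.] z 0.0396 capdir [-0.373  0.928] deg 111.9 ext -0.048 0.057
scene A body [0.49  0.357] [80. 47.] z 0.0392 capdir [-0.021 -1.   ] deg -91.2 ext -0.04 0.067
scene B body [0.439 0.144] [44. 75.] z 0.039 capdir [ 0.325 -0.946] deg -71.0 ext -0.038 0.038
scene C body [ 0.43  -0.143] [46. 78.] z 0.0384 capdir [-0.372  0.928] deg 111.8 ext -0.04 0.066
top g1 [0.594 0.138 0.186] [[595. 138.]
 [ 24.  26.]] 0.192
top g2 [ 0.607 -0.08   0.185] [[609. -78.]
 [ 31.  26.]] 0.191
grip ((402.8226013183594, -292.83880615234375), (103.66631317138672, 29.512489318847656), 88.4211654663086) 0.10095099043667327
scene g1 [0.603 0.138 0.181] [[600. 139.]
 [ 26.  25.]] 0.19
scene g2 [ 0.616 -0.08   0.182] [[612. -81.]
 [ 25.  25.]] 0.19
grip ((406.5624694824219, -292.83563232421875), (103.96011352539062, 34.129371643066406), 88.94259643554688) 0.09863290316169065
```

```bash
cat >> h.py <<'E'
def frame(d,y):
    d=np.array(d,float);d/=np.linalg.norm(d);y=np.array(y,float);y-=d*(y@d);y/=np.linalg.norm(y)
    return np.column_stack([np.cross(y,d),y,d])
def tilt(yaw,ph):
    "tool y at world angle yaw deg, tool tilted from down by ph deg toward left of tool y (+ = points to yaw+90)"
    a=np.radians(yaw);p=np.radians(ph);l=np.array([-np.sin(a),np.cos(a),0])
    return frame(np.cos(p)*np.array([0,0,-1])+np.sin(p)*l,[np.cos(a),np.sin(a),0])
def plan(wps,start=None,ml=0.098,ma=42):
    "wps: (name,TCP,R,ml,ma)"
    s=r.get_state();p,Rm=(np.array(s["position"]),np.array(s["ee_rot"])) if start is None else start
    for w in wps:
        nm,tp,tR=w[:3];a,b=(w[3:5] if len(w)>3 else (ml,ma))
        rv=R.from_matrix(Rm.T@tR).as_rotvec(); tp=np.array(tp,float)
        n=max(1,int(np.ceil(max(np.abs(Rm.T@(tp-p)).max()/a,np.degrees(np.linalg.norm(rv))/b))))
        while 1:
            p2,R2=p.copy(),Rm.copy();out=[]
            for i in range(n):
                f=1/(n-i); dl=np.round(R2.T@((tp-p2)*f)/.1,2); w_=np.round(R.from_matrix(R2.T@tR).as_rotvec()*f/np.pi,3)
                out.append([dl.tolist(),w_.tolist()]); p2=p2+R2@dl*.1; R2=R2@R.from_rotvec(w_*np.pi).as_matrix()
            if max(abs(v) for o in out for v in o[0])<=1: break
            n+=1
        for o in out: print(nm,o)
        p,Rm=p2,R2
    return p,Rm
def st():
    s=r.get_state();print("t",s["time"],"p",np.round(s["position"],4),"z",np.round(s["ee_rot"][:,2] if hasattr(s["ee_rot"],"shape") else np.array(s["ee_rot"])[:,2],3),"q",np.round(s["q"],1),"w",round(s["grip_width"],4),"F",np.round(s["contact_force"],1),s["finger_force"])
E
python3 - <<'E'
from h import *
T=tilt(0,40);d=T[:,2];g=np.array([.489,.353,.028])+.019*d
print(g)
plan([("pre",g-.13*d,T),("down",g,T)])
E
```

```text
[0.489      0.36521296 0.01344516]
pre [[-0.79, -0.45, 0.22], [-0.029, 0.038, 0.079]]
pre [[-0.9, -0.25, 0.09], [-0.029, 0.038, 0.079]]
pre [[-0.94, -0.02, -0.04], [-0.029, 0.038, 0.079]]
pre [[-0.9, 0.22, -0.14], [-0.029, 0.038, 0.08]]
pre [[-0.79, 0.44, -0.21], [-0.029, 0.037, 0.079]]
down [[-0.0, 0.0, 0.65], [0.0, 0.0, 0.0]]
down [[-0.0, 0.0, 0.65], [0.0, 0.0, 0.0]]
```

Call:
arm_command(
  deltas=[
    [[-0.79,-0.45,0.22],[-0.029,0.038,0.079]],
    [[-0.79,-0.45,0.22],[-0.029,0.038,0.079]],
    [[-0.79,-0.45,0.22],[-0.029,0.038,0.079]],
    [[-0.79,-0.45,0.22],[-0.029,0.038,0.079]],
    [[-0.79,-0.45,0.22],[-0.029,0.038,0.079]],
  ],
  fingers=0,
  grip_force=30,
)

```text
time: 1.45
position: [0.2292, 0.5391, 0.2011]
ee_rot: [[-0.865, 0.496, -0.075], [0.484, 0.865, 0.13], [0.129, 0.076, -0.989]]
contact_force: [-0.3, 0.6, -0.1]
grip_width: 0.0873
finger_force: 0.0
```

Call:
arm_command(
  deltas=[
    [[-0.9,-0.25,0.09],[-0.029,0.038,0.079]],
    [[-0.9,-0.25,0.09],[-0.029,0.038,0.079]],
    [[-0.9,-0.25,0.09],[-0.029,0.038,0.079]],
    [[-0.9,-0.25,0.09],[-0.029,0.038,0.079]],
    [[-0.9,-0.25,0.09],[-0.029,0.038,0.079]],
  ],
)

```text
time: 1.95
position: [0.2932, 0.4759, 0.1788]
ee_rot: [[-0.706, 0.699, -0.115], [0.655, 0.706, 0.27], [0.27, 0.115, -0.956]]
contact_force: [-0.6, 1.5, -0.3]
grip_width: 0.0867
finger_force: 0.0
```

Call:
arm_command(
  deltas=[
    [[-0.94,-0.02,-0.04],[-0.029,0.038,0.079]],
    [[-0.94,-0.02,-0.04],[-0.029,0.038,0.079]],
    [[-0.94,-0.02,-0.04],[-0.029,0.038,0.079]],
    [[-0.94,-0.02,-0.04],[-0.029,0.038,0.079]],
    [[-0.94,-0.02,-0.04],[-0.029,0.038,0.079]],
  ],
)

```text
time: 2.45
position: [0.3585, 0.4119, 0.157]
ee_rot: [[-0.498, 0.859, -0.116], [0.764, 0.498, 0.41], [0.41, 0.116, -0.905]]
contact_force: [-0.2, -0.4, 0.7]
grip_width: 0.0873
finger_force: 0.0
```

Call:
arm_command(
  deltas=[
    [[-0.9,0.22,-0.14],[-0.029,0.038,0.08]],
    [[-0.9,0.22,-0.14],[-0.029,0.038,0.08]],
    [[-0.9,0.22,-0.14],[-0.029,0.038,0.08]],
    [[-0.9,0.22,-0.14],[-0.029,0.038,0.08]],
    [[-0.9,0.22,-0.14],[-0.029,0.038,0.08]],
  ],
)

```text
time: 2.95
position: [0.4238, 0.3481, 0.1353]
ee_rot: [[-0.256, 0.964, -0.077], [0.802, 0.256, 0.539], [0.539, 0.076, -0.839]]
contact_force: [-0.3, 0.4, -0.1]
grip_width: 0.0869
finger_force: 0.0
```

Call:
arm_command(
  deltas=[
    [[-0.79,0.44,-0.21],[-0.029,0.037,0.079]],
    [[-0.79,0.44,-0.21],[-0.029,0.037,0.079]],
    [[-0.79,0.44,-0.21],[-0.029,0.037,0.079]],
    [[-0.79,0.44,-0.21],[-0.029,0.037,0.079]],
    [[-0.79,0.44,-0.21],[-0.029,0.037,0.079]],
  ],
)

```text
time: 3.45
position: [0.4878, 0.2844, 0.1137]
ee_rot: [[-0.006, 1.0, -0.003], [0.766, 0.006, 0.643], [0.643, 0.002, -0.766]]
contact_force: [-0.2, -0.1, 0.7]
grip_width: 0.087
finger_force: 0.0
```

Run:
```python
from h import *
st()
lying("wrist",dict(A=(.489,.36)))
lying("top",dict(A=(.489,.36)))
c,W,H=cloud("wrist");cv2.imwrite("pics/w1.png",cv2.cvtColor(c["pixels"],cv2.COLOR_RGB2BGR))
```

```text
t 3.45 p [0.4878 0.2844 0.1137] z [-0.003  0.643 -0.766] q [-30.9  14.6  20.8 115.9 -56.   57.3  24.3] w 0.087 F [-0.2 -0.1  0.7] 0.0
wrist A body [0.489 0.356] [41. 78.] z 0.0389 capdir [ 0.039 -0.999] deg -87.8 ext -0.039 0.057
top A body [0.489 0.344] [ 41. 103.] z 0.0398 capdir [ 0.049 -0.999] deg -87.2 ext -0.052 0.052
```

View pics/w1.png

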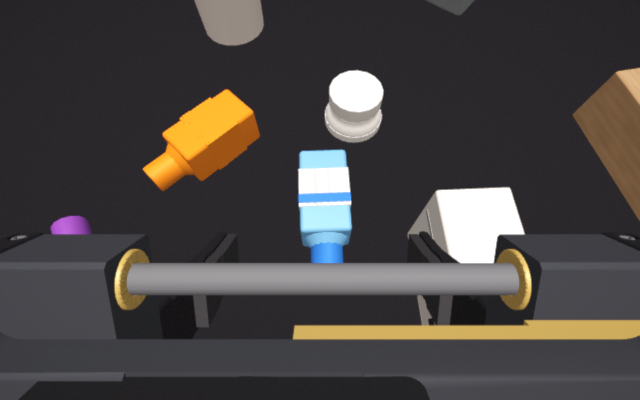

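Run:
```python
from h import *
T=tilt(2,0);e=plan([("over",[.489,.36,.15],T),("down",[.489,.36,.021],T)])
plan([("lift",[.489,.36,.061],T),("shift",[.444,.33,.061],T),("lower",[.444,.33,.023],T)],e)
```

```text
over [[0.82, 0.01, 0.21], [0.004, -0.222, -0.009]]
down [[-0.0, 0.0, 0.65], [-0.0, -0.0, -0.0]]
down [[-0.0, 0.0, 0.64], [-0.0, -0.0, -0.0]]
lift [[-0.0, 0.0, -0.4], [-0.0, -0.0, -0.0]]
shift [[-0.29, -0.46, 0.0], [-0.0, -0.0, -0.0]]
lower [[0.0, 0.0, 0.38], [-0.0, -0.0, -0.0]]
```

Call:
arm_command(
  deltas=[
    [[0.4,0,0],[0.0,-0.044,0]],
    [[0.82,0.01,0.21],[0.004,-0.222,-0.009]],
    [[0.82,0.01,0.21],[0.004,-0.222,-0.009]],
    [[0.82,0.01,0.21],[0.004,-0.222,-0.009]],
    [[0.82,0.01,0.21],[0.004,-0.222,-0.009]],
  ],
)

```text
time: 4.1
position: [0.4899, 0.3605, 0.1521]
ee_rot: [[-0.031, 1.0, 0.001], [0.998, 0.031, 0.053], [0.053, 0.002, -0.999]]
contact_force: [0.8, -0.6, -0.2]
grip_width: 0.0869
finger_force: 0.0
```

Call:
arm_command(
  deltas=[
    [[0,0,0.13],[0,0,0]],
    [[0,0,0.26],[0,0,0]],
    [[0,0,0.39],[0,0,0]],
    [[0,0,0.52],[0,0,0]],
    [[0,0,0.65],[0,0,0]],
  ],
)

```text
time: 4.6
position: [0.4898, 0.3607, 0.0835]
ee_rot: [[-0.027, 1.0, -0.004], [0.998, 0.027, 0.056], [0.056, -0.003, -0.998]]
contact_force: [0.0, -0.2, 0.6]
grip_width: 0.087
finger_force: 0.0
```

Call:
arm_command(
  deltas=[
    [[0,0,0.13],[0,0,0]],
    [[0,0,0.26],[0,0,0]],
    [[0,0,0.39],[0,0,0]],
    [[0,0,0.52],[0,0,0]],
    [[0,0,0.64],[0,0,0]],
  ],
)

```text
time: 5.1
position: [0.4891, 0.3655, 0.0196]
ee_rot: [[-0.029, 1.0, -0.004], [0.998, 0.029, 0.056], [0.056, -0.003, -0.998]]
contact_force: [0.1, 0.1, 0.4]
grip_width: 0.0868
finger_force: 0.0
```

Call:
arm_command(
  deltas=[
    [[0,0,0],[0,0,0]],
    [[0,0,0],[0,0,0]],
    [[0,0,0],[0,0,0]],
    [[0,0,0],[0,0,0]],
    [[0,0,0],[0,0,0]],
  ],
  fingers=1,
  grip_force=25,
)

```text
time: 5.6
position: [0.4895, 0.3657, 0.0213]
ee_rot: [[-0.029, 1.0, -0.003], [0.998, 0.029, 0.057], [0.057, -0.002, -0.998]]
contact_force: [0.5, -0.4, -0.1]
grip_width: 0.0551
finger_force: 0.0
```

Call:
arm_command(
  deltas=[
    [[0,0,0],[0,0,0]],
    [[0,0,0],[0,0,0]],
    [[0,0,0],[0,0,0]],
    [[0,0,0],[0,0,0]],
    [[0,0,0],[0,0,0]],
  ],
)

```text
time: 6.1
position: [0.4893, 0.3657, 0.021]
ee_rot: [[-0.029, 1.0, -0.004], [0.998, 0.029, 0.056], [0.056, -0.002, -0.998]]
contact_force: [-1.3, -1.2, 2.5]
grip_width: 0.0396
finger_force: 25.0
```

Call:
arm_command(
  deltas=[
    [[0,0,-0.08],[0,0,0]],
    [[0,0,-0.16],[0,0,0]],
    [[0,0,-0.24],[0,0,0]],
    [[0,0,-0.32],[0,0,0]],
    [[0,0,-0.4],[0,0,0]],
  ],
)

```text
time: 6.6
position: [0.4895, 0.3633, 0.0617]
ee_rot: [[-0.029, 1.0, -0.004], [0.998, 0.029, 0.056], [0.056, -0.002, -0.998]]
contact_force: [-0.7, -0.3, -1.6]
grip_width: 0.0394
finger_force: 25.0
```

Call:
arm_command(
  deltas=[
    [[-0.06,-0.09,0],[0,0,0]],
    [[-0.12,-0.18,0],[0,0,0]],
    [[-0.18,-0.27,0],[0,0,0]],
    [[-0.24,-0.36,0],[0,0,0]],
    [[-0.3,-0.45,0],[0,0,0]],
  ],
)

```text
time: 7.1
position: [0.4442, 0.3313, 0.0589]
ee_rot: [[-0.029, 1.0, -0.004], [0.998, 0.029, 0.056], [0.056, -0.003, -0.998]]
contact_force: [-0.1, -0.1, -1.6]
grip_width: 0.0397
finger_force: 25.0
```

Call:
arm_command(
  deltas=[
    [[0,0,0.08],[0,0,0]],
    [[0,0,0.16],[0,0,0]],
    [[0,0,0.24],[0,0,0]],
    [[0,0,0.32],[0,0,0]],
    [[0,0,0.37],[0,0,0]],
  ],
)

```text
time: 7.6
position: [0.445, 0.3342, 0.0211]
ee_rot: [[-0.029, 1.0, -0.005], [0.998, 0.029, 0.055], [0.056, -0.003, -0.998]]
contact_force: [-4.0, 5.1, 11.9]
grip_width: 0.0399
finger_force: 25.0
```

Call:
arm_command(
  deltas=[
    [[0,0,0],[0,0,0]],
    [[0,0,0],[0,0,0]],
    [[0,0,0],[0,0,0]],
    [[0,0,0],[0,0,0]],
    [[0,0,0],[0,0,0]],
  ],
  fingers=0,
)

```text
time: 8.1
position: [0.4453, 0.3342, 0.0225]
ee_rot: [[-0.029, 1.0, -0.004], [0.998, 0.029, 0.056], [0.056, -0.002, -0.998]]
contact_force: [0.5, 0.1, 0.9]
grip_width: 0.0721
finger_force: 0.0
```

Call:
arm_command(
  deltas=[
    [[0,0,-0.1],[0,0,0]],
    [[0,0,-0.3],[0,0,0]],
    [[0,0,-0.6],[0,0,0]],
    [[0,0,-0.9],[0,0,0]],
    [[0,0,-1],[0,0,0]],
  ],
)

```text
time: 8.6
position: [0.447, 0.3292, 0.126]
ee_rot: [[-0.028, 1.0, -0.0], [0.998, 0.028, 0.06], [0.06, 0.001, -0.998]]
contact_force: [0.4, 0.6, 0.2]
grip_width: 0.0872
finger_force: 0.0
```

Run:
```python
from h import *
st(); lying("wrist",dict(A=(.445,.32))); lying("top",dict(A=(.445,.32)))
T=tilt(2,40);d=T[:,2];g=np.array([.445,.3156,.028])+.019*d
plan([("pre",g-.1*d,T),("down",g,T)])
```

```text
t 8.6 p [0.447  0.3292 0.126 ] z [-0.     0.06  -0.998] q [-58.5  13.4  21.8 104.2  -8.7  61.5 -31.7] w 0.0872 F [0.4 0.6 0.2] 0.0
wrist A body [0.445 0.326] [41. 77.] z 0.0386 capdir [ 0.026 -1.   ] deg -88.5 ext -0.039 0.044
top A body [0.444 0.296] [70. 39.] z 0.0397 capdir [0.024 1.   ] deg 88.6 ext -0.037 0.037
pre [[-0.67, -0.01, 0.3], [0.001, 0.204, -0.002]]
down [[-0.0, -0.0, 0.5], [-0.0, -0.0, 0.0]]
down [[-0.01, -0.0, 0.5], [-0.0, -0.0, 0.0]]
```

Call:
arm_command(
  deltas=[
    [[-0.2,0,0.08],[0,0.048,0]],
    [[-0.3,0,0.12],[0,0.096,0]],
    [[-0.45,0,0.2],[0,0.144,0]],
    [[-0.6,0,0.25],[0,0.19,0]],
    [[-0.67,-0.01,0.3],[0.001,0.204,-0.002]],
  ],
)

```text
time: 9.2
position: [0.4462, 0.2628, 0.088]
ee_rot: [[-0.025, 0.999, -0.024], [0.767, 0.034, 0.641], [0.642, -0.002, -0.767]]
contact_force: [-1.2, -0.1, -1.5]
grip_width: 0.0872
finger_force: 0.0
```

Call:
arm_command(
  deltas=[
    [[0,0,0.1],[0,0,0]],
    [[0,0,0.2],[0,0,0]],
    [[0,0,0.3],[0,0,0]],
    [[0,0,0.4],[0,0,0]],
    [[0,0,0.5],[0,0,0]],
  ],
)

```text
time: 9.7
position: [0.4442, 0.2974, 0.0496]
ee_rot: [[-0.027, 0.999, -0.028], [0.769, 0.039, 0.638], [0.638, -0.004, -0.77]]
contact_force: [-0.8, 0.3, 1.0]
grip_width: 0.0871
finger_force: 0.0
```

Call:
arm_command(
  deltas=[
    [[0,0,0.1],[0,0,0]],
    [[0,0,0.2],[0,0,0]],
    [[0,0,0.3],[0,0,0]],
    [[0,0,0.4],[0,0,0]],
    [[0,0,0.48],[0,0,0]],
  ],
)

```text
time: 10.2
position: [0.4433, 0.3268, 0.0123]
ee_rot: [[-0.025, 0.999, -0.027], [0.77, 0.037, 0.638], [0.638, -0.004, -0.77]]
contact_force: [-0.5, -0.0, 0.4]
grip_width: 0.087
finger_force: 0.0
```

Call:
arm_command(
  deltas=[
    [[0,0,0],[0,0,0]],
    [[0,0,0],[0,0,0]],
    [[0,0,0],[0,0,0]],
    [[0,0,0],[0,0,0]],
    [[0,0,0],[0,0,0]],
  ],
  fingers=1,
  grip_force=30,
)

```text
time: 10.7
position: [0.4438, 0.3261, 0.0133]
ee_rot: [[-0.025, 0.999, -0.026], [0.769, 0.036, 0.638], [0.638, -0.004, -0.77]]
contact_force: [-0.0, 0.0, -0.1]
grip_width: 0.0548
finger_force: 0.0
```

Call:
arm_command(
  deltas=[
    [[0,0,0],[0,0,0]],
    [[0,0,0],[0,0,0]],
    [[0,0,0],[0,0,0]],
    [[0,0,0],[0,0,0]],
    [[0,0,0],[0,0,0]],
  ],
)

```text
time: 11.2
position: [0.4437, 0.3263, 0.0132]
ee_rot: [[-0.025, 0.999, -0.026], [0.769, 0.036, 0.638], [0.638, -0.004, -0.77]]
contact_force: [0.6, -1.0, 2.2]
grip_width: 0.04
finger_force: 30.0
```

```bash
cat >> h.py <<'E'
def spot(y): return np.array([.6045-(y-.0068)*np.tan(np.radians(3.1)),y,.085])
E
python3 - <<'E'
from h import *
s=r.get_state();R0=np.array(s["ee_rot"]);p0=np.array(s["position"])
T=tilt(3.1,-50.3);d=T[:,2]
g=spot(.23)+[0,.008,.051+.002]+.019*d
plan([("lift",p0+[0,0,.16],R0),("rot",[.47,.30,.25],T,.098,31),("pre",g+[0,0,.05],T),("low",g,T)],(p0,R0))
E
```

```text
lift [[0.51, -0.0, -0.62], [0.0, 0.0, 0.0]]
lift [[0.51, -0.01, -0.61], [0.0, 0.0, 0.0]]
rot [[0.09, 0.08, -0.26], [-0.001, -0.167, -0.002]]
rot [[-0.04, 0.09, -0.27], [-0.001, -0.166, -0.002]]
rot [[-0.17, 0.09, -0.21], [-0.0, -0.167, -0.003]]
pre [[0.02, 0.59, 0.56], [-0.0, 0.0, 0.0]]
pre [[0.02, 0.6, 0.56], [-0.0, 0.0, 0.0]]
low [[0.38, -0.0, 0.32], [-0.0, 0.0, 0.0]]
```

Call:
arm_command(
  deltas=[
    [[0.08,0,-0.1],[0,0,0]],
    [[0.2,0,-0.24],[0,0,0]],
    [[0.3,0,-0.37],[0,0,0]],
    [[0.42,0,-0.5],[0,0,0]],
    [[0.51,0,-0.62],[0,0,0]],
  ],
)

```text
time: 11.7
position: [0.4436, 0.326, 0.0939]
ee_rot: [[-0.025, 0.999, -0.027], [0.77, 0.037, 0.637], [0.638, -0.004, -0.77]]
contact_force: [0.1, -0.7, -0.9]
grip_width: 0.04
finger_force: 30.0
```

Call:
arm_command(
  deltas=[
    [[0.1,0,-0.12],[0,0,0]],
    [[0.2,0,-0.24],[0,0,0]],
    [[0.3,0,-0.36],[0,0,0]],
    [[0.41,0,-0.49],[0,0,0]],
    [[0.51,-0.01,-0.61],[0,0,0]],
  ],
)

```text
time: 12.2
position: [0.4429, 0.3262, 0.1732]
ee_rot: [[-0.025, 0.999, -0.027], [0.77, 0.037, 0.637], [0.638, -0.005, -0.77]]
contact_force: [-0.4, 0.2, -0.6]
grip_width: 0.0401
finger_force: 30.0
```

Call:
arm_command(
  deltas=[
    [[0.02,0.02,-0.05],[0,-0.033,0]],
    [[0.04,0.03,-0.1],[0,-0.067,0]],
    [[0.05,0.05,-0.16],[0,-0.1,0]],
    [[0.07,0.06,-0.21],[0,-0.133,0]],
    [[0.09,0.08,-0.26],[-0.001,-0.167,-0.002]],
  ],
)

```text
time: 12.7
position: [0.4519, 0.3165, 0.1991]
ee_rot: [[-0.04, 0.999, -0.004], [0.986, 0.04, 0.163], [0.163, 0.002, -0.987]]
contact_force: [-0.3, -0.4, -1.9]
grip_width: 0.0403
finger_force: 30.0
```

Call:
arm_command(
  deltas=[
    [[-0.01,0.02,-0.05],[0,-0.033,0]],
    [[-0.02,0.04,-0.11],[0,-0.067,0]],
    [[-0.02,0.05,-0.16],[0,-0.1,0]],
    [[-0.03,0.07,-0.22],[0,-0.133,0]],
    [[-0.04,0.09,-0.27],[-0.001,-0.166,-0.002]],
  ],
)

```text
time: 13.2
position: [0.4609, 0.309, 0.2249]
ee_rot: [[-0.043, 0.999, 0.021], [0.936, 0.047, -0.35], [-0.35, 0.004, -0.937]]
contact_force: [1.4, -0.2, -1.9]
grip_width: 0.0394
finger_force: 30.0
```

Call:
arm_command(
  deltas=[
    [[-0.03,0.02,-0.04],[0,-0.033,0]],
    [[-0.07,0.04,-0.08],[0,-0.067,0]],
    [[-0.1,0.05,-0.13],[0,-0.1,0]],
    [[-0.14,0.07,-0.17],[0,-0.133,0]],
    [[-0.17,0.09,-0.21],[0,-0.167,-0.003]],
  ],
)

```text
time: 13.7
position: [0.4701, 0.301, 0.2502]
ee_rot: [[-0.036, 0.998, 0.042], [0.634, 0.055, -0.771], [-0.772, -0.002, -0.635]]
contact_force: [-0.1, -1.0, -1.7]
grip_width: 0.04
finger_force: 30.0
```

Run:
```python
from h import *
st()
T=tilt(3.1,-50.3);d=T[:,2]
g=spot(.23)+[0,.008,.051+.002]+.019*d
plan([("pre",g+[0,0,.05],T),("low",g,T)])
c,W,H=cloud("scene");cv2.imwrite("pics/s2.png",cv2.cvtColor(c["pixels"],cv2.COLOR_RGB2BGR))
```

```text
t 13.7 p [0.4701 0.301  0.2502] z [ 0.042 -0.771 -0.635] q [-66.4  36.8  17.9  72.6  24.  109.4 -44.7] w 0.04 F [-0.1 -1.  -1.7] 29.970379536389373
pre [[0.02, 0.59, 0.56], [-0.0, 0.001, 0.0]]
pre [[0.02, 0.6, 0.56], [-0.0, 0.0, 0.001]]
low [[0.38, -0.0, 0.32], [-0.0, 0.0, -0.0]]
```

View pics/s2.png

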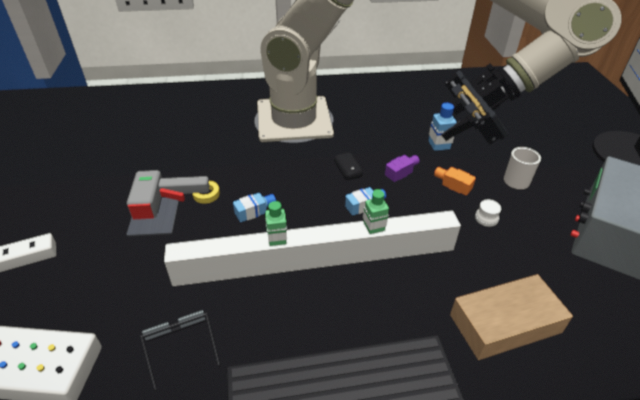

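The bottle hangs upright in the gripper at (443,128); everything else is undisturbed.

Call:
arm_command(
  deltas=[
    [[0.0,0.1,0.09],[0,0,0]],
    [[0.01,0.22,0.21],[0,0,0]],
    [[0.01,0.35,0.33],[0,0,0]],
    [[0.02,0.47,0.45],[0,0,0]],
    [[0.02,0.59,0.56],[0,0.001,0]],
  ],
)

```text
time: 14.25
position: [0.5327, 0.2604, 0.2123]
ee_rot: [[-0.035, 0.999, 0.04], [0.64, 0.053, -0.766], [-0.767, -0.001, -0.641]]
contact_force: [-0.2, 0.3, -0.8]
grip_width: 0.0399
finger_force: 30.0
```

Call:
arm_command(
  deltas=[
    [[0.0,0.12,0.11],[0,0,0]],
    [[0.01,0.24,0.22],[0,0,0]],
    [[0.01,0.36,0.34],[0,0,0]],
    [[0.02,0.48,0.45],[0,0,0]],
    [[0.02,0.6,0.56],[0,0,0.001]],
  ],
)

```text
time: 14.75
position: [0.5945, 0.2232, 0.1745]
ee_rot: [[-0.033, 0.999, 0.041], [0.64, 0.053, -0.767], [-0.768, 0.001, -0.641]]
contact_force: [-0.3, 0.7, -1.7]
grip_width: 0.0396
finger_force: 30.0
```

```bash
cat >> h.py <<'E'
def bottle(n,x,y,rad=.06,zmin=.1,hue=(95,125),hmax=.35):
    c,W,H=cloud(n);h,s,v=H[...,0].astype(int),H[...,1],H[...,2]
    k=(np.hypot(W[...,0]-x,W[...,1]-y)<rad)&(W[...,2]>zmin)&(W[...,2]<hmax)&(h>hue[0])&(h<hue[1])&(s>60)&(v>50)
    P=W[k]
    if len(P)<10: print(n,"few",len(P));return
    print(n,len(P),"min",np.round(np.percentile(P,1,0),3),"max",np.round(np.percentile(P,99,0),3))
E
python3 - <<'E'
from h import *
st()
T=tilt(3.1,-50.3);d=T[:,2]
g=spot(.23)+[0,.008,.051+.002]+.019*d
plan([("low",g,T)])
bottle("top",.592,.23);bottle("scene",.592,.23)
E
```

```text
t 14.75 p [0.5945 0.2232 0.1745] z [ 0.041 -0.767 -0.641] q [-55.7  44.4  20.   70.2  26.   98.  -37.8] w 0.0396 F [-0.3  0.7 -1.7] 29.969748422736302
low [[0.38, -0.01, 0.31], [-0.0, -0.001, -0.0]]
top 360 min [0.573 0.209 0.146] max [0.62  0.287 0.261]
scene 616 min [0.571 0.207 0.138] max [0.619 0.254 0.24 ]
```

Call:
arm_command(
  deltas=[
    [[0.1,0,0.08],[0,0,0]],
    [[0.19,0,0.16],[0,0,0]],
    [[0.28,0,0.23],[0,0,0]],
    [[0.34,-0.01,0.28],[0,0,0]],
    [[0.38,-0.01,0.31],[0,-0.001,0]],
  ],
)

```text
time: 15.35
position: [0.592, 0.2244, 0.1252]
ee_rot: [[-0.034, 0.999, 0.041], [0.637, 0.053, -0.769], [-0.77, -0.0, -0.638]]
contact_force: [0.1, -0.2, -2.5]
grip_width: 0.0396
finger_force: 30.0
```

Call:
arm_command(
  deltas=[
    [[0,0,0],[0,0,0]],
    [[0,0,0],[0,0,0]],
    [[0,0,0],[0,0,0]],
    [[0,0,0],[0,0,0]],
    [[0,0,0],[0,0,0]],
  ],
)

```text
time: 15.85
position: [0.5927, 0.2242, 0.1266]
ee_rot: [[-0.033, 0.999, 0.041], [0.638, 0.053, -0.769], [-0.77, 0.001, -0.638]]
contact_force: [0.2, 0.3, -0.6]
grip_width: 0.0396
finger_force: 30.0
```

Run:
```python
from h import *
st()
bottle("scene",.592,.23);bottle("top",.592,.23)
```

```text
t 15.85 p [0.5927 0.2242 0.1266] z [ 0.041 -0.769 -0.638] q [-55.6  47.1  19.3  71.8  25.2  94.7 -40.5] w 0.0396 F [ 0.2  0.3 -0.6] 29.969865072635002
scene 507 min [0.564 0.211 0.101] max [0.615 0.258 0.194]
top 317 min [0.571 0.21  0.105] max [0.618 0.288 0.214]
```

Call:
arm_command(
  deltas=[
    [[0.01,0,0.01],[0,0,0]],
    [[0.02,0,0.01],[0,0,0]],
    [[0.02,0,0.02],[0,0,0]],
    [[0.02,0,0.02],[0,0,0]],
    [[0.02,0,0.02],[0,0,0]],
  ],
)

```text
time: 16.45
position: [0.5926, 0.2242, 0.1239]
ee_rot: [[-0.033, 0.999, 0.042], [0.638, 0.053, -0.769], [-0.77, 0.001, -0.638]]
contact_force: [-0.9, 2.6, 5.1]
grip_width: 0.0399
finger_force: 30.0
```

Call:
arm_command(
  deltas=[
    [[0,0,0],[0,0,0]],
    [[0,0,0],[0,0,0]],
    [[0,0,0],[0,0,0]],
    [[0,0,0],[0,0,0]],
    [[0,0,0],[0,0,0]],
  ],
  fingers=0,
)

```text
time: 16.95
position: [0.5926, 0.2238, 0.1233]
ee_rot: [[-0.033, 0.999, 0.041], [0.637, 0.053, -0.769], [-0.77, 0.001, -0.638]]
contact_force: [-0.8, -0.9, 0.4]
grip_width: 0.0717
finger_force: 0.0
```

Call:
arm_command(
  deltas=[
    [[0,0,0],[0,0,0]],
    [[0,0,0],[0,0,0]],
    [[0,0,-0.1],[0,0,0]],
    [[0,0,-0.3],[0,0,0]],
    [[0,0,-0.5],[0,0,0]],
  ],
)

```text
time: 17.45
position: [0.5903, 0.2632, 0.1562]
ee_rot: [[-0.033, 0.999, 0.041], [0.637, 0.053, -0.769], [-0.77, 0.001, -0.638]]
contact_force: [0.5, 0.4, -0.2]
grip_width: 0.0874
finger_force: 0.0
```

Call:
arm_command(
  deltas=[
    [[0,0,-0.2],[0,0,0]],
    [[0,0,-0.4],[0,0,0]],
    [[0,0,-0.6],[0,0,0]],
    [[0,0,-0.8],[0,0,0]],
    [[0,0,-1],[0,0,0]],
  ],
)

```text
time: 17.95
position: [0.5861, 0.3405, 0.2202]
ee_rot: [[-0.033, 0.999, 0.042], [0.638, 0.053, -0.768], [-0.769, 0.001, -0.639]]
contact_force: [-0.2, 0.6, -0.1]
grip_width: 0.0869
finger_force: 0.0
```

Run:
```python
from h import *
st()
bottle("scene",.592,.23);bottle("top",.592,.23)
S=dict(B=(.436,.15),C=(.427,-.138))
lying("top",S);lying("scene",S)
T=tilt(18,-40);d=T[:,2]
c_=np.array([-.31,.951,0]);base=np.array([.449,.108,0])
g=base+c_*.049+[0,0,.028]+.019*d
print(g)
plan([("mid",[.46,.22,.27],tilt(10,-20)),("pre",g-.1*d,T),("down",g,T)])
```

```text
t 17.95 p [0.5861 0.3405 0.2202] z [ 0.042 -0.768 -0.639] q [-58.4  53.   19.2  49.5  23.6 112.1 -36.4] w 0.0869 F [-0.2  0.6 -0.1] 0.0
scene 526 min [0.576 0.21  0.101] max [0.616 0.251 0.191]
top 304 min [0.571 0.21  0.104] max [0.61  0.25  0.192]
top B body [0.432 0.157] [ 41. 103.] z 0.0399 capdir [-0.337  0.942] deg 109.7 ext -0.051 0.053
top C body [ 0.426 -0.138] [41. 90.] z 0.0399 capdir [-0.371  0.929] deg 111.8 ext -0.045 0.06
scene B body [0.44  0.143] [44. 74.] z 0.0389 capdir [ 0.335 -0.942] deg -70.5 ext -0.037 0.038
scene C body [ 0.431 -0.143] [44. 78.] z 0.0383 capdir [-0.383  0.924] deg 112.5 ext -0.04 0.066
[0.43758401 0.14298378 0.01344516]
mid [[-0.56, -0.66, 0.27], [-0.011, 0.084, -0.016]]
mid [[-0.57, -0.7, 0.1], [-0.011, 0.084, -0.016]]
pre [[0.27, -0.22, 0.86], [-0.011, -0.055, -0.019]]
pre [[0.43, -0.23, 0.79], [-0.012, -0.056, -0.02]]
down [[0.0, -0.0, 0.5], [0.0, 0.0, 0.0]]
down [[0.0, -0.0, 0.5], [0.0, 0.0, 0.0]]
```

Run:
```python
from h import *
T=tilt(19.5,-45);d=T[:,2]
c_=np.array([-.334,.943,0]);base=np.array([.451,.108,0])
g=base+c_*.053+[0,0,.028]+.019*d
print(g)
plan([("mid",[.46,.22,.27],tilt(10,-25)),("pre",g-.11*d,T),("down",g,T)])
```

```text
[0.4377827  0.14531458 0.01456497]
mid [[-0.56, -0.66, 0.27], [-0.012, 0.07, -0.016]]
mid [[-0.56, -0.7, 0.12], [-0.012, 0.071, -0.015]]
pre [[0.41, -0.24, 0.79], [-0.015, -0.056, -0.022]]
pre [[0.55, -0.24, 0.69], [-0.015, -0.055, -0.021]]
down [[0.0, -0.0, 0.55], [-0.0, -0.0, -0.0]]
down [[0.0, -0.0, 0.55], [-0.0, -0.0, -0.0]]
```

Call:
arm_command(
  deltas=[
    [[-0.1,-0.12,0.05],[-0.002,0.014,-0.003]],
    [[-0.22,-0.26,0.11],[-0.005,0.028,-0.006]],
    [[-0.34,-0.4,0.16],[-0.007,0.042,-0.01]],
    [[-0.45,-0.53,0.22],[-0.01,0.056,-0.013]],
    [[-0.56,-0.66,0.27],[-0.012,0.07,-0.016]],
  ],
)

```text
time: 18.65
position: [0.5226, 0.2776, 0.2445]
ee_rot: [[-0.095, 0.993, 0.064], [0.786, 0.114, -0.608], [-0.611, -0.008, -0.792]]
contact_force: [0.5, -0.1, 0.2]
grip_width: 0.0866
finger_force: 0.0
```

Call:
arm_command(
  deltas=[
    [[-0.11,-0.14,0.02],[-0.002,0.014,-0.003]],
    [[-0.22,-0.28,0.05],[-0.005,0.028,-0.006]],
    [[-0.34,-0.42,0.07],[-0.007,0.042,-0.01]],
    [[-0.45,-0.56,0.1],[-0.01,0.056,-0.012]],
    [[-0.56,-0.7,0.12],[-0.012,0.071,-0.015]],
  ],
)

```text
time: 19.15
position: [0.459, 0.2183, 0.2696]
ee_rot: [[-0.157, 0.985, 0.073], [0.894, 0.173, -0.414], [-0.42, 0.0, -0.907]]
contact_force: [-0.3, 0.5, 0.2]
grip_width: 0.0872
finger_force: 0.0
```

Call:
arm_command(
  deltas=[
    [[0.08,-0.05,0.16],[-0.003,-0.011,-0.004]],
    [[0.16,-0.1,0.32],[-0.006,-0.022,-0.009]],
    [[0.25,-0.14,0.47],[-0.009,-0.033,-0.013]],
    [[0.33,-0.19,0.63],[-0.012,-0.045,-0.018]],
    [[0.41,-0.24,0.79],[-0.015,-0.056,-0.022]],
  ],
)

```text
time: 19.65
position: [0.4352, 0.2193, 0.1796]
ee_rot: [[-0.206, 0.967, 0.153], [0.791, 0.256, -0.556], [-0.577, 0.006, -0.817]]
contact_force: [-0.3, 0.0, -0.2]
grip_width: 0.087
finger_force: 0.0
```

Call:
arm_command(
  deltas=[
    [[0.11,-0.05,0.14],[-0.003,-0.011,-0.004]],
    [[0.22,-0.1,0.28],[-0.006,-0.022,-0.009]],
    [[0.33,-0.14,0.41],[-0.009,-0.033,-0.013]],
    [[0.44,-0.19,0.55],[-0.012,-0.045,-0.018]],
    [[0.55,-0.24,0.69],[-0.015,-0.055,-0.021]],
  ],
)

```text
time: 20.15
position: [0.4112, 0.2187, 0.0914]
ee_rot: [[-0.236, 0.943, 0.237], [0.665, 0.334, -0.668], [-0.709, -0.0, -0.705]]
contact_force: [-0.3, 0.2, -0.3]
grip_width: 0.0869
finger_force: 0.0
```

Run:
```python
from h import *
st(); lying("wrist",dict(B=(.436,.15)))
bottle("top",.592,.23)
T=tilt(19.5,-45);d=T[:,2]
c_=np.array([-.334,.943,0]);base=np.array([.451,.108,0])
g=base+c_*.053+[0,0,.028]+.019*d
plan([("down",g,T)])
```

```text
t 20.15 p [0.4112 0.2187 0.0914] z [ 0.237 -0.668 -0.705] q [-67.9  25.4  10.8 106.8  30.2  80.3 -51.3] w 0.0869 F [-0.3  0.2 -0.3] 0.0
wrist B body [0.436 0.145] [41. 76.] z 0.0382 capdir [-0.315  0.949] deg 108.4 ext -0.038 0.067
top 310 min [0.571 0.21  0.102] max [0.611 0.25  0.193]
down [[-0.01, 0.01, 0.54], [-0.0, 0.001, 0.001]]
down [[-0.01, 0.01, 0.55], [-0.001, 0.0, 0.0]]
```

Call:
arm_command(
  deltas=[
    [[0,0,0.11],[0,0,0]],
    [[0,0,0.22],[0,0,0]],
    [[-0.01,0,0.33],[0,0,0]],
    [[-0.01,0.0,0.44],[0,0,0]],
    [[-0.01,0.0,0.54],[0,0,0]],
  ],
)

```text
time: 20.75
position: [0.4251, 0.1812, 0.0552]
ee_rot: [[-0.234, 0.944, 0.235], [0.668, 0.331, -0.666], [-0.706, 0.001, -0.708]]
contact_force: [0.4, -0.4, -0.0]
grip_width: 0.0871
finger_force: 0.0
```

Call:
arm_command(
  deltas=[
    [[0,0,0.11],[0,0,0]],
    [[0,0,0.22],[0,0,0]],
    [[-0.01,0,0.33],[0,0,0]],
    [[-0.01,0.0,0.44],[0,0,0]],
    [[-0.01,0.0,0.54],[0,0,0]],
  ],
)

```text
time: 21.25
position: [0.4378, 0.1449, 0.0174]
ee_rot: [[-0.235, 0.943, 0.235], [0.667, 0.332, -0.666], [-0.707, 0.001, -0.708]]
contact_force: [-0.1, -0.7, 0.1]
grip_width: 0.0869
finger_force: 0.0
```

Call:
arm_command(
  deltas=[
    [[0,0,0],[0,0,0]],
    [[0,0,0],[0,0,0]],
    [[0,0,0],[0,0,0]],
    [[0,0,0],[0,0,0]],
    [[0,0,0],[0,0,0]],
  ],
  fingers=1,
)

```text
time: 21.75
position: [0.4377, 0.146, 0.0182]
ee_rot: [[-0.235, 0.943, 0.236], [0.668, 0.333, -0.666], [-0.706, 0.001, -0.708]]
contact_force: [1.0, 0.1, -0.2]
grip_width: 0.0548
finger_force: 0.0
```

Call:
arm_command(
  deltas=[
    [[0,0,0],[0,0,0]],
    [[0,0,0],[0,0,0]],
    [[0,0,0],[0,0,0]],
    [[0,0,0],[0,0,0]],
    [[0,0,0],[0,0,0]],
  ],
)

```text
time: 22.25
position: [0.4376, 0.1457, 0.0181]
ee_rot: [[-0.235, 0.943, 0.235], [0.668, 0.332, -0.666], [-0.707, 0.001, -0.708]]
contact_force: [-1.1, 1.4, 1.5]
grip_width: 0.0395
finger_force: 30.0
```

Run:
```python
from h import *
st()
s=r.get_state();R0=np.array(s["ee_rot"]);p0=np.array(s["position"])
gp=p0-.019*R0[:,2]; ph=np.degrees(np.arcsin(np.hypot(*R0[:2,2]))); yaw=np.degrees(np.arctan2(R0[1,1],R0[0,1]))
S=(gp-[.4485,.109,0])@np.array([-.325,.946,0]); off=gp[2]-.02
print("s",S,"off",off,"ph",ph,"yaw",yaw)
T=tilt(3.1,90-ph);d=T[:,2]
g=spot(-.185)+[0,-off,S+.002]+.019*d
print(g)
plan([("lift",p0+[0,0,.16],R0),("rot",[.47,0.0,.25],T,.098,31),("pre",g+[0,0,.06],T),("low",g,T)],(p0,R0))
```

```text
t 22.25 p [0.4376 0.1457 0.0181] z [ 0.235 -0.666 -0.708] q [-63.3  29.2  13.  113.8  33.8  67.8 -52.7] w 0.0395 F [-1.1  1.4  1.5] 29.99952376296278
s 0.051683361208465714 off 0.011546094810670333 ph 44.95944122907391 yaw 19.41236653045447
[ 0.61416045 -0.18312123  0.12525785]
lift [[-0.57, 0.0, -0.57], [0.0, 0.0, 0.0]]
lift [[-0.56, 0.0, -0.56], [0.0, 0.0, 0.0]]
rot [[-0.52, -0.06, 0.18], [0.0, 0.165, 0.034]]
rot [[-0.54, -0.0, -0.1], [0.0, 0.166, 0.033]]
rot [[-0.42, 0.05, -0.36], [0.0, 0.165, 0.034]]
pre [[-0.9, 0.67, -0.44], [0.0, 0.0, -0.0]]
pre [[-0.9, 0.67, -0.45], [0.0, 0.0, -0.0]]
low [[-0.42, 0.0, 0.43], [0.0, 0.0, -0.0]]
```

Run:
```python
from h import *
s=r.get_state();R0=np.array(s["ee_rot"]);p0=np.array(s["position"])
T=tilt(3.1,45);g=np.array([.6142,-.183,.1253])
plan([("lift",p0+[0,0,.16],R0),("rot",[.48,-.07,.25],T,.098,31),("side",[.52,-.183,.24],T),("pre",g+[0,0,.06],T),("low",g,T)],(p0,R0))
```

```text
lift [[-0.57, 0.0, -0.57], [0.0, 0.0, 0.0]]
lift [[-0.56, 0.0, -0.56], [0.0, 0.0, 0.0]]
rot [[-0.68, -0.11, 0.34], [0.0, 0.165, 0.034]]
rot [[-0.77, -0.02, -0.04], [0.0, 0.166, 0.033]]
rot [[-0.64, 0.05, -0.42], [0.0, 0.165, 0.034]]
side [[-0.89, 0.34, -0.75], [0.0, -0.0, -0.0]]
pre [[-0.42, 0.94, 0.35], [0.0, -0.0, -0.0]]
low [[-0.42, -0.0, 0.43], [0.0, -0.0, -0.0]]
```

Call:
arm_command(
  deltas=[
    [[-0.1,0,-0.1],[0,0,0]],
    [[-0.22,0,-0.22],[0,0,0]],
    [[-0.34,0,-0.34],[0,0,0]],
    [[-0.46,0,-0.46],[0,0,0]],
    [[-0.57,0,-0.57],[0,0,0]],
  ],
)

```text
time: 22.75
position: [0.4377, 0.1455, 0.1002]
ee_rot: [[-0.234, 0.943, 0.235], [0.668, 0.332, -0.666], [-0.706, 0.001, -0.708]]
contact_force: [-0.2, 0.1, -1.4]
grip_width: 0.0397
finger_force: 30.0
```

Call:
arm_command(
  deltas=[
    [[-0.11,0,-0.11],[0,0,0]],
    [[-0.22,0,-0.22],[0,0,0]],
    [[-0.34,0,-0.34],[0,0,0]],
    [[-0.45,0,-0.45],[0,0,0]],
    [[-0.56,0,-0.56],[0,0,0]],
  ],
)

```text
time: 23.25
position: [0.4375, 0.1454, 0.1791]
ee_rot: [[-0.235, 0.943, 0.235], [0.668, 0.332, -0.666], [-0.707, 0.001, -0.708]]
contact_force: [0.7, 0.0, -1.4]
grip_width: 0.0398
finger_force: 30.0
```

Call:
arm_command(
  deltas=[
    [[-0.14,-0.02,0.07],[0,0.033,0.007]],
    [[-0.27,-0.04,0.14],[0,0.066,0.014]],
    [[-0.41,-0.07,0.2],[0,0.1,0.02]],
    [[-0.54,-0.09,0.27],[0,0.132,0.027]],
    [[-0.68,-0.11,0.34],[0,0.165,0.034]],
  ],
)

```text
time: 23.75
position: [0.4512, 0.0733, 0.203]
ee_rot: [[-0.223, 0.968, 0.114], [0.941, 0.244, -0.235], [-0.256, 0.055, -0.965]]
contact_force: [0.3, 0.3, -1.8]
grip_width: 0.0401
finger_force: 30.0
```

Call:
arm_command(
  deltas=[
    [[-0.15,0,-0.01],[0,0.033,0.007]],
    [[-0.31,-0.01,-0.02],[0,0.066,0.014]],
    [[-0.46,-0.01,-0.02],[0,0.1,0.02]],
    [[-0.62,-0.02,-0.03],[0,0.132,0.027]],
    [[-0.77,-0.02,-0.04],[0,0.166,0.033]],
  ],
)

```text
time: 24.25
position: [0.466, 0.0011, 0.2271]
ee_rot: [[-0.154, 0.988, 0.015], [0.952, 0.144, 0.271], [0.266, 0.056, -0.962]]
contact_force: [0.3, 0.1, -2.3]
grip_width: 0.0397
finger_force: 30.0
```

Call:
arm_command(
  deltas=[
    [[-0.13,0.01,-0.08],[0,0.033,0.007]],
    [[-0.26,0.02,-0.17],[0,0.066,0.014]],
    [[-0.38,0.03,-0.25],[0,0.1,0.02]],
    [[-0.51,0.04,-0.34],[0,0.132,0.027]],
    [[-0.64,0.05,-0.42],[0,0.165,0.034]],
  ],
)

```text
time: 24.75
position: [0.4804, -0.0701, 0.2506]
ee_rot: [[-0.04, 0.999, -0.037], [0.703, 0.055, 0.709], [0.71, 0.002, -0.704]]
contact_force: [-0.1, 1.9, -0.6]
grip_width: 0.0396
finger_force: 30.0
```

Run:
```python
from h import *
st()
T=tilt(3.1,45);g=np.array([.6142,-.183,.1253])
plan([("side",[.52,-.183,.24],T),("pre",g+[0,0,.06],T),("low",g,T)])
s=r.get_state()["position"];bottle("scene",s[0],s[1],.09)
```

```text
t 24.75 p [ 0.4804 -0.0701  0.2506] z [-0.037  0.709 -0.704] q [-14.6  24.9  55.1  97.4 -50.5 104.4  50.8] w 0.0396 F [-0.1  1.9 -0.6] 29.999435326899402
side [[-0.88, 0.33, -0.74], [0.0, -0.001, 0.001]]
pre [[-0.43, 0.94, 0.35], [0.0, -0.0, -0.0]]
low [[-0.42, 0.0, 0.42], [0.0, -0.0, -0.0]]
scene 555 min [ 0.46  -0.094  0.212] max [ 0.508 -0.052  0.316]
```

Call:
arm_command(
  deltas=[
    [[-0.17,0.06,-0.14],[0,0,0]],
    [[-0.35,0.13,-0.29],[0,0,0]],
    [[-0.52,0.19,-0.44],[0,0,0]],
    [[-0.7,0.26,-0.59],[0,0,0]],
    [[-0.88,0.33,-0.74],[0,0,0]],
  ],
)

```text
time: 25.3
position: [0.5192, -0.1828, 0.24]
ee_rot: [[-0.039, 0.998, -0.038], [0.706, 0.055, 0.706], [0.707, 0.001, -0.707]]
contact_force: [-0.9, 0.5, -0.5]
grip_width: 0.0397
finger_force: 30.0
```

Call:
arm_command(
  deltas=[
    [[-0.08,0.19,0.07],[0,0,0]],
    [[-0.17,0.38,0.14],[0,0,0]],
    [[-0.26,0.56,0.21],[0,0,0]],
    [[-0.34,0.75,0.28],[0,0,0]],
    [[-0.43,0.94,0.35],[0,0,0]],
  ],
)

```text
time: 25.8
position: [0.614, -0.1824, 0.1847]
ee_rot: [[-0.039, 0.998, -0.038], [0.706, 0.055, 0.706], [0.707, 0.001, -0.707]]
contact_force: [0.9, 0.9, -1.1]
grip_width: 0.04
finger_force: 30.0
```

Run:
```python
from h import *
st()
T=tilt(3.1,45);g=np.array([.6142,-.183,.1253])
plan([("low",g,T)])
s=r.get_state()["position"];bottle("scene",s[0],s[1],.06);bottle("top",s[0],s[1],.06)
```

```text
t 25.8 p [ 0.614  -0.1824  0.1847] z [-0.038  0.706 -0.707] q [  5.   49.6  47.1  69.7 -62.2 111.3  52. ] w 0.04 F [ 0.9  0.9 -1.1] 29.999053229112178
low [[-0.42, 0.0, 0.42], [-0.0, 0.0, 0.0]]
scene 658 min [ 0.593 -0.206  0.147] max [ 0.638 -0.163  0.25 ]
top 390 min [ 0.593 -0.238  0.155] max [ 0.646 -0.161  0.277]
```

Call:
arm_command(
  deltas=[
    [[-0.1,0,0.1],[0,0,0]],
    [[-0.2,0,0.2],[0,0,0]],
    [[-0.3,0,0.3],[0,0,0]],
    [[-0.38,0,0.38],[0,0,0]],
    [[-0.43,0,0.43],[0,0,0]],
  ],
)

```text
time: 26.4
position: [0.6128, -0.1825, 0.1241]
ee_rot: [[-0.038, 0.999, -0.038], [0.704, 0.053, 0.708], [0.709, 0.0, -0.705]]
contact_force: [-8.0, -4.5, 38.1]
grip_width: 0.0394
finger_force: 30.0
```

Call:
arm_command(
  deltas=[
    [[0,0,0],[0,0,0]],
    [[0,0,0],[0,0,0]],
    [[0,0,0],[0,0,0]],
    [[0,0,0],[0,0,0]],
    [[0,0,0],[0,0,0]],
  ],
)

```text
time: 26.9
position: [0.6132, -0.1829, 0.1242]
ee_rot: [[-0.038, 0.999, -0.037], [0.706, 0.053, 0.706], [0.707, 0.001, -0.707]]
contact_force: [-3.7, -0.5, 5.2]
grip_width: 0.0395
finger_force: 30.0
```

Run:
```python
from h import *
st()
s=r.get_state()["position"];bottle("scene",s[0],s[1],.06);bottle("top",s[0],s[1],.06)
```

```text
t 26.9 p [ 0.6132 -0.1829  0.1242] z [-0.037  0.706 -0.707] q [  5.1  53.   46.   72.2 -62.9 107.5  55.7] w 0.0395 F [-3.7 -0.5  5.2] 30.00085319392383
scene 528 min [ 0.592 -0.207  0.102] max [ 0.637 -0.163  0.19 ]
top 340 min [ 0.591 -0.239  0.108] max [ 0.64  -0.163  0.217]
```

Call:
arm_command(
  deltas=[
    [[0,0,0],[0,0,0]],
    [[0,0,0],[0,0,0]],
    [[0,0,0],[0,0,0]],
    [[0,0,0],[0,0,0]],
    [[0,0,0],[0,0,0]],
  ],
  fingers=0,
)

```text
time: 27.5
position: [0.6134, -0.1828, 0.1238]
ee_rot: [[-0.038, 0.999, -0.037], [0.706, 0.053, 0.706], [0.707, 0.001, -0.707]]
contact_force: [-0.5, 1.5, 0.9]
grip_width: 0.072
finger_force: 0.0
```

Call:
arm_command(
  deltas=[
    [[0,0,0],[0,0,0]],
    [[0,0,0],[0,0,0]],
    [[0,0,-0.1],[0,0,0]],
    [[0,0,-0.3],[0,0,0]],
    [[0,0,-0.5],[0,0,0]],
  ],
)

```text
time: 28.0
position: [0.6152, -0.2188, 0.1601]
ee_rot: [[-0.038, 0.999, -0.038], [0.706, 0.053, 0.706], [0.707, 0.0, -0.707]]
contact_force: [-0.2, -1.0, -0.5]
grip_width: 0.087
finger_force: 0.0
```

Call:
arm_command(
  deltas=[
    [[0,0,-0.2],[0,0,0]],
    [[0,0,-0.4],[0,0,0]],
    [[0,0,-0.6],[0,0,0]],
    [[0,0,-0.8],[0,0,0]],
    [[0,0,-0.9],[0,0,0]],
  ],
)

```text
time: 28.5
position: [0.6181, -0.284, 0.2245]
ee_rot: [[-0.037, 0.999, -0.036], [0.708, 0.051, 0.705], [0.705, 0.001, -0.709]]
contact_force: [-0.3, -0.8, 0.2]
grip_width: 0.0871
finger_force: 0.0
```

Run:
```python
from h import *
st()
bottle("scene",.614,-.185,.06);bottle("top",.614,-.185,.06)
lying("top",dict(C=(.427,-.138)));lying("scene",dict(C=(.427,-.138)))
T=tilt(22,-45);d=T[:,2]
c_=np.array([-.375,.927,0]);base=np.array([.4445,-.180,0])
g=base+c_*.053+[0,0,.028]+.019*d
print(g)
plan([("back",[.48,-.22,.28],tilt(8,20)),("mid",[.43,-.1,.22],tilt(15,-20)),("pre",g-.11*d,T),("down",g,T)])
```

```text
t 28.5 p [ 0.6181 -0.284   0.2245] z [-0.036  0.705 -0.709] q [ 21.1  53.2  36.5  51.4 -58.  117.3  46.7] w 0.0871 F [-0.3 -0.8  0.2] 0.0
scene 558 min [ 0.597 -0.203  0.101] max [ 0.636 -0.163  0.19 ]
top 325 min [ 0.591 -0.204  0.104] max [ 0.631 -0.163  0.193]
top C body [ 0.424 -0.132] [ 41. 103.] z 0.0395 capdir [-0.371  0.928] deg 111.8 ext -0.052 0.054
scene C body [ 0.431 -0.145] [45. 74.] z 0.0385 capdir [-0.411  0.911] deg 114.3 ext -0.038 0.069
[ 0.42965785 -0.14332574  0.01456497]
back [[0.45, -0.67, 0.04], [0.008, -0.069, -0.012]]
back [[0.47, -0.66, -0.04], [0.007, -0.07, -0.011]]
mid [[0.49, -0.17, 0.5], [0.0, -0.111, -0.02]]
mid [[0.64, -0.13, 0.3], [0.0, -0.111, -0.02]]
pre [[0.38, -0.1, 0.54], [-0.01, -0.069, -0.017]]
pre [[0.5, -0.1, 0.44], [-0.011, -0.069, -0.016]]
down [[-0.0, 0.0, 0.55], [0.0, -0.0, -0.0]]
down [[-0.0, 0.0, 0.55], [0.0, -0.0, -0.0]]
```

Call:
arm_command(
  deltas=[
    [[0.09,-0.13,0.01],[0.001,-0.013,-0.002]],
    [[0.18,-0.27,0.02],[0.003,-0.027,-0.005]],
    [[0.27,-0.4,0.02],[0.005,-0.041,-0.007]],
    [[0.36,-0.54,0.03],[0.006,-0.055,-0.01]],
    [[0.45,-0.67,0.04],[0.008,-0.069,-0.012]],
  ],
)

```text
time: 29.2
position: [0.5491, -0.2496, 0.2516]
ee_rot: [[-0.086, 0.995, -0.05], [0.839, 0.099, 0.535], [0.538, 0.004, -0.843]]
contact_force: [0.8, -0.1, 1.0]
grip_width: 0.0869
finger_force: 0.0
```

Call:
arm_command(
  deltas=[
    [[0.09,-0.13,-0.01],[0.001,-0.014,-0.002]],
    [[0.19,-0.26,-0.02],[0.003,-0.028,-0.004]],
    [[0.28,-0.4,-0.02],[0.004,-0.042,-0.007]],
    [[0.38,-0.53,-0.03],[0.006,-0.056,-0.009]],
    [[0.47,-0.66,-0.04],[0.007,-0.07,-0.011]],
  ],
)

```text
time: 29.7
position: [0.4797, -0.2186, 0.2798]
ee_rot: [[-0.131, 0.99, -0.048], [0.931, 0.14, 0.338], [0.341, -0.0, -0.94]]
contact_force: [0.3, 0.6, 0.2]
grip_width: 0.0872
finger_force: 0.0
```

Call:
arm_command(
  deltas=[
    [[0.1,-0.03,0.1],[0,-0.022,-0.004]],
    [[0.2,-0.07,0.2],[0,-0.044,-0.008]],
    [[0.3,-0.1,0.3],[0,-0.066,-0.012]],
    [[0.39,-0.14,0.4],[0,-0.089,-0.016]],
    [[0.49,-0.17,0.5],[0,-0.111,-0.02]],
  ],
)

```text
time: 30.2
position: [0.4542, -0.1584, 0.2491]
ee_rot: [[-0.201, 0.98, 0.011], [0.98, 0.201, 0.0], [-0.002, 0.011, -1.0]]
contact_force: [1.0, -0.1, -0.4]
grip_width: 0.0869
finger_force: 0.0
```

Call:
arm_command(
  deltas=[
    [[0.13,-0.03,0.06],[0,-0.022,-0.004]],
    [[0.26,-0.05,0.12],[0,-0.044,-0.008]],
    [[0.38,-0.08,0.18],[0,-0.066,-0.012]],
    [[0.51,-0.1,0.24],[0,-0.089,-0.016]],
    [[0.64,-0.13,0.3],[0,-0.111,-0.02]],
  ],
)

```text
time: 30.7
position: [0.4287, -0.0985, 0.2189]
ee_rot: [[-0.245, 0.965, 0.089], [0.906, 0.261, -0.332], [-0.344, -0.0, -0.939]]
contact_force: [0.4, 0.9, -0.4]
grip_width: 0.0871
finger_force: 0.0
```

Call:
arm_command(
  deltas=[
    [[0.08,-0.02,0.11],[-0.002,-0.014,-0.003]],
    [[0.15,-0.04,0.22],[-0.004,-0.028,-0.007]],
    [[0.23,-0.06,0.32],[-0.006,-0.041,-0.01]],
    [[0.3,-0.08,0.43],[-0.008,-0.055,-0.014]],
    [[0.38,-0.1,0.54],[-0.01,-0.069,-0.017]],
  ],
)

```text
time: 31.2
position: [0.4145, -0.0853, 0.1548]
ee_rot: [[-0.268, 0.948, 0.174], [0.8, 0.319, -0.509], [-0.537, 0.003, -0.843]]
contact_force: [0.1, 1.0, -0.3]
grip_width: 0.087
finger_force: 0.0
```

Call:
arm_command(
  deltas=[
    [[0.1,-0.02,0.09],[-0.002,-0.014,-0.003]],
    [[0.2,-0.04,0.18],[-0.004,-0.028,-0.007]],
    [[0.3,-0.06,0.26],[-0.006,-0.041,-0.01]],
    [[0.4,-0.08,0.35],[-0.008,-0.055,-0.013]],
    [[0.5,-0.1,0.44],[-0.011,-0.069,-0.016]],
  ],
)

```text
time: 31.7
position: [0.3995, -0.071, 0.0911]
ee_rot: [[-0.267, 0.927, 0.265], [0.655, 0.376, -0.655], [-0.707, -0.001, -0.707]]
contact_force: [-0.3, -0.5, -0.2]
grip_width: 0.0869
finger_force: 0.0
```

Run:
```python
from h import *
st(); lying("wrist",dict(C=(.427,-.135)))
T=tilt(22,-45);d=T[:,2]
c_=np.array([-.375,.927,0]);base=np.array([.4435,-.180,0])
g=base+c_*.053+[0,0,.028]+.019*d
plan([("down",g,T)])
c=r.camera("wrist");cv2.imwrite("pics/w3.png",cv2.cvtColor(c["pixels"],cv2.COLOR_RGB2BGR))
```

```text
t 31.7 p [ 0.3995 -0.071   0.0911] z [ 0.265 -0.655 -0.707] q [-44.9   1.8   9.9 136.7  49.3  64.7 -44.2] w 0.0869 F [-0.3 -0.5 -0.2] 0.0
wrist C body [ 0.428 -0.144] [41. 78.] z 0.0382 capdir [-0.392  0.92 ] deg 113.1 ext -0.039 0.066
down [[-0.01, 0.01, 0.54], [-0.0, 0.0, 0.001]]
down [[-0.02, 0.0, 0.54], [-0.0, 0.001, 0.001]]
```

View pics/w3.png

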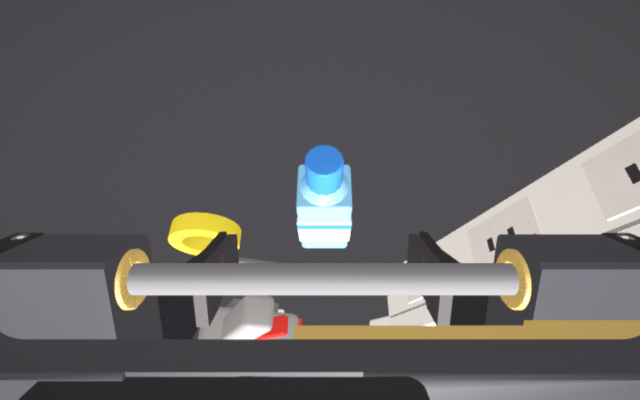

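Bottle C is centred between the fingers at (325,195); the tape at (205,232) is clear.

Call:
arm_command(
  deltas=[
    [[0,0,0.11],[0,0,0]],
    [[0,0,0.22],[0,0,0]],
    [[-0.01,0,0.33],[0,0,0]],
    [[-0.01,0.01,0.44],[0,0,0]],
    [[-0.01,0.01,0.54],[0,0,0]],
  ],
)

```text
time: 32.3
position: [0.4162, -0.1077, 0.0539]
ee_rot: [[-0.265, 0.927, 0.264], [0.657, 0.374, -0.655], [-0.706, 0.0, -0.708]]
contact_force: [-0.4, -1.2, 0.3]
grip_width: 0.087
finger_force: 0.0
```

Run:
```python
from h import *
st()
T=tilt(22.5,-45);d=T[:,2]
c_=np.array([-.383,.924,0]);base=np.array([.4435,-.180,0])
g=base+c_*.053+[0,0,.028]+.019*d
plan([("down",g,T)])
```

```text
t 32.3 p [ 0.4162 -0.1077  0.0539] z [ 0.264 -0.655 -0.708] q [-40.    7.4  12.  137.7  54.9  56.5 -46.5] w 0.087 F [-0.4 -1.2  0.3] 0.0
down [[0.01, -0.02, 0.55], [-0.002, -0.001, -0.002]]
```

Call:
arm_command(
  deltas=[
    [[0,0,0.06],[0,0,0]],
    [[0,0,0.11],[0,0,0]],
    [[0,0,0.17],[0,0,0]],
    [[0,-0.01,0.22],[0,0,0]],
    [[0,-0.01,0.27],[0,0,0]],
  ],
)

```text
time: 32.8
position: [0.4221, -0.1249, 0.035]
ee_rot: [[-0.266, 0.927, 0.265], [0.657, 0.375, -0.654], [-0.706, 0.0, -0.708]]
contact_force: [-0.3, 0.3, -0.1]
grip_width: 0.087
finger_force: 0.0
```

Run:
```python
from h import *
st()
T=tilt(22.5,-45);d=T[:,2]
c_=np.array([-.383,.924,0]);base=np.array([.4435,-.180,0])
g=base+c_*.053+[0,0,.028]+.019*d
plan([("down",g,T)])
```

```text
t 32.8 p [ 0.4221 -0.1249  0.035 ] z [ 0.265 -0.654 -0.708] q [-37.2  10.4  12.3 138.   58.2  52.8 -48.5] w 0.087 F [-0.3  0.3 -0.1] 0.0
down [[0.01, -0.01, 0.28], [-0.002, -0.0, -0.002]]
```

Call:
arm_command(
  deltas=[
    [[0,0,0.04],[0,0,0]],
    [[0,0,0.08],[0,0,0]],
    [[0,0,0.12],[0,0,0]],
    [[0,0,0.16],[0,0,0]],
    [[0,0,0.19],[0,0,0]],
  ],
)

```text
time: 33.3
position: [0.4272, -0.1373, 0.0217]
ee_rot: [[-0.265, 0.927, 0.265], [0.657, 0.375, -0.655], [-0.706, 0.0, -0.708]]
contact_force: [0.8, -0.5, -0.1]
grip_width: 0.0873
finger_force: 0.0
```

Call:
arm_command(
  deltas=[
    [[0,0,0],[0,0,0]],
    [[0,0,0],[0,0,0]],
    [[0,0,0],[0,0,0]],
    [[0,0,0],[0,0,0]],
    [[0,0,0],[0,0,0]],
  ],
)

```text
time: 33.8
position: [0.4272, -0.137, 0.022]
ee_rot: [[-0.265, 0.927, 0.265], [0.657, 0.375, -0.654], [-0.706, 0.0, -0.708]]
contact_force: [-0.4, -0.0, -0.6]
grip_width: 0.0871
finger_force: 0.0
```

Run:
```python
from h import *
st()
```

```text
t 33.8 p [ 0.4272 -0.137   0.022 ] z [ 0.265 -0.654 -0.708] q [-35.9  12.8  13.3 138.   60.7  50.1 -50. ] w 0.0871 F [-0.4 -0.  -0.6] 0.0
```

Call:
arm_command(
  deltas=[
    [[0,0,0.03],[0,0,0]],
    [[0,0,0.06],[0,0,0]],
    [[0,0,0.07],[0,0,0]],
    [[0,0,0.07],[0,0,0]],
    [[0,0,0.07],[0,0,0]],
  ],
)

```text
time: 34.3
position: [0.429, -0.1417, 0.0169]
ee_rot: [[-0.266, 0.927, 0.265], [0.656, 0.375, -0.655], [-0.706, 0.0, -0.708]]
contact_force: [0.3, -0.9, 0.2]
grip_width: 0.0871
finger_force: 0.0
```

Call:
arm_command(
  deltas=[
    [[0,0,0],[0,0,0]],
    [[0,0,0],[0,0,0]],
    [[0,0,0],[0,0,0]],
    [[0,0,0],[0,0,0]],
    [[0,0,0],[0,0,0]],
  ],
  fingers=1,
)

```text
time: 34.8
position: [0.429, -0.1417, 0.0169]
ee_rot: [[-0.265, 0.927, 0.265], [0.657, 0.375, -0.654], [-0.706, 0.0, -0.708]]
contact_force: [0.2, 0.2, -0.7]
grip_width: 0.0552
finger_force: 0.0
```

Call:
arm_command(
  deltas=[
    [[0,0,0],[0,0,0]],
    [[0,0,0],[0,0,0]],
    [[0,0,0],[0,0,0]],
    [[0,0,0],[0,0,0]],
    [[0,0,0],[0,0,0]],
  ],
)

```text
time: 35.3
position: [0.429, -0.1417, 0.0169]
ee_rot: [[-0.265, 0.927, 0.265], [0.657, 0.375, -0.655], [-0.706, 0.0, -0.708]]
contact_force: [-0.1, 0.6, -0.2]
grip_width: 0.04
finger_force: 30.0
```

Run:
```python
from h import *
st()
s=r.get_state();R0=np.array(s["ee_rot"]);p0=np.array(s["position"])
gp=p0-.019*R0[:,2]; ph=np.degrees(np.arcsin(np.hypot(*R0[:2,2]))); yaw=np.degrees(np.arctan2(R0[1,1],R0[0,1]))
S=(gp-[.4435,-.180,0])@np.array([-.383,.924,0]); off=gp[2]-.02
print("s",S,"off",off,"ph",ph,"yaw",yaw)
T=tilt(3.1,90-ph);d=T[:,2]
g=spot(.05)+[0,-off,S+.002]+.019*d
print(g)
plan([("lift",p0+[0.02,0,.17],R0),("rot",[.49,0.04,.27],T,.098,31),("pre",g+[0,0,.06],T),("low",g,T)],(p0,R0))
```

```text
t 35.3 p [ 0.429  -0.1417  0.0169] z [ 0.265 -0.655 -0.708] q [-35.5  13.8  13.7 137.9  61.6  49.1 -50.6] w 0.04 F [-0.1  0.6 -0.2] 29.99830754881259
s 0.054356154860924204 off 0.010377700347065925 ph 44.91545076593185 yaw 22.0209209502743
[0.60143275 0.05305745 0.12794097]
lift [[-0.63, 0.09, -0.58], [0.0, 0.0, 0.0]]
lift [[-0.62, 0.1, -0.57], [0.0, 0.0, 0.0]]
rot [[0.16, 0.35, -0.56], [-0.0, 0.165, 0.039]]
rot [[0.46, 0.31, -0.39], [-0.0, 0.165, 0.039]]
rot [[0.62, 0.25, -0.1], [0.0, 0.165, 0.039]]
pre [[-0.26, 0.56, 0.32], [0.0, 0.0, -0.0]]
pre [[-0.27, 0.56, 0.31], [0.0, 0.0, -0.0]]
low [[-0.42, 0.0, 0.43], [0.0, 0.0, -0.0]]
```

Run:
```python
from h import *
s=r.get_state();R0=np.array(s["ee_rot"]);p0=np.array(s["position"])
T=tilt(3.1,45.1);d=T[:,2];g=spot(.074)+[0,-.0104,.0544+.002]+.019*d;print(g)
plan([("lift",p0+[0.02,0,.17],R0),("rot",[.49,0.06,.27],T,.098,31),("pre",g+[0,0,.06],T),("low",g,T)],(p0,R0))
```

```text
[0.60013276 0.07703876 0.12798844]
lift [[-0.63, 0.09, -0.58], [0.0, 0.0, 0.0]]
lift [[-0.62, 0.1, -0.57], [0.0, 0.0, 0.0]]
rot [[0.21, 0.38, -0.6], [-0.0, 0.165, 0.039]]
rot [[0.52, 0.33, -0.41], [-0.0, 0.165, 0.039]]
rot [[0.69, 0.26, -0.08], [0.0, 0.165, 0.039]]
pre [[-0.25, 0.55, 0.33], [0.0, 0.0, -0.0]]
pre [[-0.25, 0.56, 0.32], [0.0, 0.0, -0.0]]
low [[-0.43, -0.0, 0.43], [0.0, 0.0, -0.0]]
```

Call:
arm_command(
  deltas=[
    [[-0.1,0.02,-0.1],[0,0,0]],
    [[-0.24,0.03,-0.22],[0,0,0]],
    [[-0.37,0.05,-0.34],[0,0,0]],
    [[-0.5,0.07,-0.46],[0,0,0]],
    [[-0.63,0.09,-0.58],[0,0,0]],
  ],
)

```text
time: 35.8
position: [0.4386, -0.1417, 0.103]
ee_rot: [[-0.266, 0.927, 0.265], [0.657, 0.375, -0.654], [-0.706, 0.0, -0.709]]
contact_force: [-0.2, 0.2, -1.4]
grip_width: 0.0397
finger_force: 30.0
```

Call:
arm_command(
  deltas=[
    [[-0.12,0.02,-0.11],[0,0,0]],
    [[-0.25,0.04,-0.23],[0,0,0]],
    [[-0.37,0.06,-0.34],[0,0,0]],
    [[-0.5,0.08,-0.46],[0,0,0]],
    [[-0.62,0.1,-0.57],[0,0,0]],
  ],
)

```text
time: 36.3
position: [0.4491, -0.1414, 0.1872]
ee_rot: [[-0.266, 0.927, 0.265], [0.657, 0.375, -0.654], [-0.706, 0.0, -0.709]]
contact_force: [-0.8, -0.1, -0.8]
grip_width: 0.0394
finger_force: 30.0
```

Call:
arm_command(
  deltas=[
    [[0.04,0.08,-0.12],[0,0.033,0.008]],
    [[0.08,0.15,-0.24],[0,0.066,0.016]],
    [[0.13,0.23,-0.36],[0,0.099,0.023]],
    [[0.17,0.3,-0.48],[0,0.132,0.031]],
    [[0.21,0.38,-0.6],[0,0.165,0.039]],
  ],
)

```text
time: 36.8
position: [0.4632, -0.0733, 0.2148]
ee_rot: [[-0.251, 0.959, 0.128], [0.934, 0.275, -0.228], [-0.254, 0.062, -0.965]]
contact_force: [0.0, -0.5, -1.0]
grip_width: 0.0404
finger_force: 30.0
```

Call:
arm_command(
  deltas=[
    [[0.1,0.07,-0.08],[0,0.033,0.008]],
    [[0.21,0.13,-0.16],[0,0.066,0.016]],
    [[0.31,0.2,-0.25],[0,0.099,0.023]],
    [[0.42,0.26,-0.33],[0,0.132,0.031]],
    [[0.52,0.33,-0.41],[0,0.165,0.039]],
  ],
)

```text
time: 37.3
position: [0.4767, -0.0064, 0.243]
ee_rot: [[-0.167, 0.986, 0.017], [0.95, 0.156, 0.272], [0.265, 0.061, -0.962]]
contact_force: [-0.9, 0.5, -1.6]
grip_width: 0.0401
finger_force: 30.0
```

Call:
arm_command(
  deltas=[
    [[0.14,0.05,-0.02],[0,0.033,0.008]],
    [[0.28,0.1,-0.03],[0,0.066,0.016]],
    [[0.41,0.16,-0.05],[0,0.099,0.023]],
    [[0.55,0.21,-0.06],[0,0.132,0.031]],
    [[0.69,0.26,-0.08],[0,0.165,0.039]],
  ],
)

```text
time: 37.8
position: [0.4907, 0.0608, 0.2698]
ee_rot: [[-0.036, 0.999, -0.037], [0.703, 0.052, 0.71], [0.711, -0.001, -0.703]]
contact_force: [-0.1, 2.1, -1.7]
grip_width: 0.0398
finger_force: 30.0
```

Run:
```python
from h import *
st()
T=tilt(3.1,45.1);d=T[:,2];g=spot(.074)+[0,-.0104,.0544+.002]+.019*d
plan([("pre",g+[0,0,.06],T),("low",g,T)])
s=r.get_state()["position"];bottle("scene",s[0],s[1],.09)
```

```text
t 37.8 p [0.4907 0.0608 0.2698] z [-0.037  0.71  -0.703] q [-21.8  12.1  42.6 103.2 -48.3  91.9  33.8] w 0.0398 F [-0.1  2.1 -1.7] 29.998594862991013
pre [[-0.25, 0.55, 0.33], [0.0, -0.001, -0.0]]
pre [[-0.26, 0.55, 0.32], [0.0, -0.0, -0.001]]
low [[-0.42, 0.0, 0.42], [0.0, -0.0, 0.0]]
scene 505 min [0.481 0.037 0.23 ] max [0.546 0.078 0.345]
```

Call:
arm_command(
  deltas=[
    [[-0.05,0.1,0.06],[0,0,0]],
    [[-0.1,0.21,0.13],[0,0,0]],
    [[-0.15,0.33,0.2],[0,0,0]],
    [[-0.2,0.44,0.26],[0,0,0]],
    [[-0.25,0.55,0.33],[0,0,0]],
  ],
)

```text
time: 38.35
position: [0.5452, 0.0691, 0.2279]
ee_rot: [[-0.038, 0.999, -0.039], [0.707, 0.054, 0.705], [0.706, -0.001, -0.708]]
contact_force: [0.3, -0.6, -1.0]
grip_width: 0.0401
finger_force: 30.0
```

Call:
arm_command(
  deltas=[
    [[-0.05,0.11,0.06],[0,0,0]],
    [[-0.1,0.22,0.13],[0,0,0]],
    [[-0.15,0.33,0.2],[0,0,0]],
    [[-0.21,0.44,0.26],[0,0,0]],
    [[-0.26,0.55,0.32],[0,0,0]],
  ],
)

```text
time: 38.85
position: [0.5997, 0.0764, 0.1867]
ee_rot: [[-0.038, 0.999, -0.039], [0.707, 0.054, 0.705], [0.706, -0.001, -0.708]]
contact_force: [0.4, -0.6, -0.4]
grip_width: 0.0398
finger_force: 30.0
```

Run:
```python
from h import *
st()
T=tilt(3.1,45.1);d=T[:,2];g=spot(.074)+[0,-.0104,.0544+.002]+.019*d
plan([("low",g,T)])
s=r.get_state()["position"];bottle("scene",s[0],s[1],.05);bottle("top",s[0],s[1],.05)
c=r.camera("scene");cv2.imwrite("pics/s4.png",cv2.cvtColor(c["pixels"],cv2.COLOR_RGB2BGR)[60:300,130:530])
```

```text
t 38.85 p [0.5997 0.0764 0.1867] z [-0.039  0.705 -0.708] q [-17.2  30.9  38.6  92.5 -58.7  90.3  38.6] w 0.0398 F [ 0.4 -0.6 -0.4] 29.998551628086716
low [[-0.41, 0.0, 0.42], [-0.0, 0.001, -0.0]]
scene 513 min [0.589 0.055 0.146] max [0.624 0.094 0.251]
top 291 min [0.579 0.053 0.19 ] max [0.626 0.093 0.252]
```

View pics/s4.png

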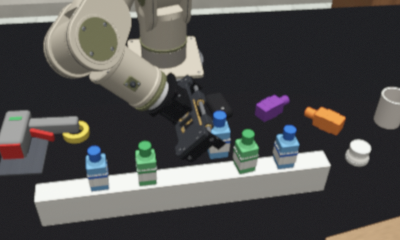

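Bottle C is upright over the ledge at crop (220,130), and the other four stand at (96,165), (146,160), (246,150) and (287,145).

Call:
arm_command(
  deltas=[
    [[-0.1,0,0.1],[0,0,0]],
    [[-0.2,0,0.2],[0,0,0]],
    [[-0.3,0,0.3],[0,0,0]],
    [[-0.37,0,0.37],[0,0,0]],
    [[-0.41,0,0.41],[0,0,0]],
  ],
)

```text
time: 39.5
position: [0.5991, 0.0766, 0.1281]
ee_rot: [[-0.036, 0.999, -0.039], [0.705, 0.053, 0.707], [0.708, -0.002, -0.706]]
contact_force: [0.2, 0.3, -1.1]
grip_width: 0.0397
finger_force: 30.0
```

Call:
arm_command(
  deltas=[
    [[0,0,0],[0,0,0]],
    [[0,0,0],[0,0,0]],
    [[0,0,0],[0,0,0]],
    [[0,0,0],[0,0,0]],
    [[0,0,0],[0,0,0]],
  ],
)

```text
time: 40.0
position: [0.5998, 0.0765, 0.1301]
ee_rot: [[-0.038, 0.999, -0.037], [0.705, 0.053, 0.707], [0.708, 0.0, -0.706]]
contact_force: [-0.5, 0.7, -1.4]
grip_width: 0.0395
finger_force: 30.0
```

Run:
```python
from h import *
st()
s=r.get_state()["position"];bottle("scene",s[0],s[1],.05);bottle("top",s[0],s[1],.05)
```

```text
t 40.0 p [0.5998 0.0765 0.1301] z [-0.037  0.707 -0.706] q [-16.1  34.9  37.1  94.7 -60.9  87.1  43.4] w 0.0395 F [-0.5  0.7 -1.4] 29.998503812821582
scene 406 min [0.588 0.055 0.101] max [0.629 0.093 0.195]
top 264 min [0.578 0.052 0.136] max [0.625 0.093 0.196]
```

Call:
arm_command(
  deltas=[
    [[-0.01,0,0.01],[0,0,0]],
    [[-0.02,0,0.01],[0,0,0]],
    [[-0.02,0,0.02],[0,0,0]],
    [[-0.03,0,0.02],[0,0,0]],
    [[-0.03,0,0.03],[0,0,0]],
  ],
)

```text
time: 40.6
position: [0.5996, 0.0765, 0.1264]
ee_rot: [[-0.038, 0.999, -0.038], [0.704, 0.054, 0.708], [0.709, 0.0, -0.705]]
contact_force: [-4.3, -4.6, 11.3]
grip_width: 0.0398
finger_force: 30.0
```

Call:
arm_command(
  deltas=[
    [[0,0,0],[0,0,0]],
    [[0,0,0],[0,0,0]],
    [[0,0,0],[0,0,0]],
    [[0,0,0],[0,0,0]],
    [[0,0,0],[0,0,0]],
  ],
)

```text
time: 41.1
position: [0.5996, 0.0764, 0.1264]
ee_rot: [[-0.038, 0.999, -0.038], [0.704, 0.053, 0.708], [0.709, 0.0, -0.705]]
contact_force: [-2.3, -1.3, 5.4]
grip_width: 0.0398
finger_force: 30.0
```

Call:
arm_command(
  deltas=[
    [[0,0,0],[0,0,0]],
    [[0,0,0],[0,0,0]],
    [[0,0,0],[0,0,0]],
    [[0,0,0],[0,0,0]],
    [[0,0,0],[0,0,0]],
  ],
  fingers=0,
)

```text
time: 41.6
position: [0.5996, 0.0766, 0.1253]
ee_rot: [[-0.037, 0.999, -0.038], [0.705, 0.053, 0.707], [0.708, -0.0, -0.706]]
contact_force: [0.4, -0.0, 0.7]
grip_width: 0.072
finger_force: 0.0
```

Call:
arm_command(
  deltas=[
    [[0,0,0],[0,0,0]],
    [[0,0,0],[0,0,0]],
    [[0,0,-0.1],[0,0,0]],
    [[0,0,-0.3],[0,0,0]],
    [[0,0,-0.5],[0,0,0]],
  ],
)

```text
time: 42.1
position: [0.6015, 0.0404, 0.1616]
ee_rot: [[-0.037, 0.999, -0.038], [0.705, 0.053, 0.707], [0.708, -0.001, -0.706]]
contact_force: [0.2, -0.6, -0.2]
grip_width: 0.0869
finger_force: 0.0
```

Call:
arm_command(
  deltas=[
    [[0,0,-0.2],[0,0,0]],
    [[0,0,-0.4],[0,0,0]],
    [[0,0,-0.6],[0,0,0]],
    [[0,0,-0.8],[0,0,0]],
    [[0,0,-1],[0,0,0]],
  ],
)

```text
time: 42.6
position: [0.6052, -0.0308, 0.2325]
ee_rot: [[-0.037, 0.999, -0.037], [0.705, 0.053, 0.707], [0.708, -0.0, -0.706]]
contact_force: [0.4, 0.2, 0.2]
grip_width: 0.0871
finger_force: 0.0
```

Run:
```python
from h import *
st()
bottle("scene",.6,.075,.05);bottle("top",.6,.075,.05)
T=tilt(0,0)
plan([("up",[.5,-.1,.28],tilt(2,20)),("scan",[.42,-.29,.22],T)])
```

```text
t 42.6 p [ 0.6052 -0.0308  0.2325] z [-0.037  0.707 -0.706] q [ -7.5  34.1  40.8  83.  -57.  101.1  41.1] w 0.0871 F [0.4 0.2 0.2] 0.0
scene 520 min [0.586 0.053 0.102] max [0.623 0.093 0.191]
top 268 min [0.578 0.053 0.108] max [0.618 0.092 0.192]
up [[-0.05, -0.54, -0.39], [-0.001, -0.069, 0.002]]
up [[-0.14, -0.55, -0.36], [-0.001, -0.07, 0.002]]
scan [[-0.65, -0.29, -0.02], [-0.001, -0.037, 0.004]]
scan [[-0.66, -0.28, 0.05], [-0.0, -0.037, 0.004]]
scan [[-0.65, -0.27, 0.12], [-0.001, -0.037, 0.003]]
```

Call:
arm_command(
  deltas=[
    [[-0.01,-0.1,-0.08],[0,-0.014,0]],
    [[-0.02,-0.22,-0.16],[0,-0.028,0]],
    [[-0.03,-0.33,-0.24],[0,-0.042,0]],
    [[-0.04,-0.44,-0.32],[0,-0.056,0]],
    [[-0.05,-0.54,-0.39],[0,-0.069,0.002]],
  ],
)

```text
time: 43.2
position: [0.5525, -0.0633, 0.2552]
ee_rot: [[-0.039, 0.999, -0.03], [0.842, 0.049, 0.538], [0.539, -0.004, -0.843]]
contact_force: [-0.0, 1.2, 0.3]
grip_width: 0.0869
finger_force: 0.0
```

Call:
arm_command(
  deltas=[
    [[-0.03,-0.11,-0.07],[0,-0.014,0]],
    [[-0.06,-0.22,-0.14],[0,-0.028,0]],
    [[-0.08,-0.33,-0.22],[0,-0.042,0]],
    [[-0.11,-0.44,-0.29],[0,-0.056,0]],
    [[-0.14,-0.55,-0.36],[0,-0.07,0.002]],
  ],
)

```text
time: 43.7
position: [0.4992, -0.0971, 0.278]
ee_rot: [[-0.038, 0.999, -0.022], [0.939, 0.043, 0.341], [0.342, -0.007, -0.94]]
contact_force: [0.6, 0.5, 0.3]
grip_width: 0.0869
finger_force: 0.0
```

Call:
arm_command(
  deltas=[
    [[-0.13,-0.06,0],[0,-0.007,0]],
    [[-0.26,-0.12,-0.01],[0,-0.015,0.002]],
    [[-0.39,-0.17,-0.01],[0,-0.022,0.002]],
    [[-0.52,-0.23,-0.02],[0,-0.03,0.003]],
    [[-0.65,-0.29,-0.02],[0,-0.037,0.004]],
  ],
)

```text
time: 44.2
position: [0.4727, -0.1616, 0.2575]
ee_rot: [[-0.026, 0.999, -0.018], [0.973, 0.03, 0.229], [0.23, -0.012, -0.973]]
contact_force: [0.3, -0.0, -0.0]
grip_width: 0.0867
finger_force: 0.0
```

Call:
arm_command(
  deltas=[
    [[-0.13,-0.06,0.01],[0,-0.007,0]],
    [[-0.26,-0.11,0.02],[0,-0.015,0.002]],
    [[-0.4,-0.17,0.03],[0,-0.022,0.002]],
    [[-0.53,-0.22,0.04],[0,-0.03,0.003]],
    [[-0.66,-0.28,0.05],[0,-0.037,0.004]],
  ],
)

```text
time: 44.7
position: [0.4467, -0.2251, 0.2379]
ee_rot: [[-0.017, 1.0, -0.015], [0.993, 0.018, 0.115], [0.115, -0.013, -0.993]]
contact_force: [0.5, -0.8, -0.4]
grip_width: 0.087
finger_force: 0.0
```

Call:
arm_command(
  deltas=[
    [[-0.13,-0.05,0.02],[0,-0.007,0]],
    [[-0.26,-0.11,0.05],[0,-0.015,0.001]],
    [[-0.39,-0.16,0.07],[0,-0.022,0.002]],
    [[-0.52,-0.22,0.1],[0,-0.03,0.002]],
    [[-0.65,-0.27,0.12],[0,-0.037,0.003]],
  ],
)

```text
time: 45.2
position: [0.4204, -0.2888, 0.2187]
ee_rot: [[-0.009, 1.0, -0.013], [1.0, 0.009, -0.001], [-0.001, -0.013, -1.0]]
contact_force: [0.7, 0.5, 0.1]
grip_width: 0.0867
finger_force: 0.0
```

Run:
```python
from h import *
st()
for n in ["wrist","top"]:
    c,W,H=cloud(n)
    if n=="wrist": cv2.imwrite("pics/w5.png",cv2.cvtColor(c["pixels"],cv2.COLOR_RGB2BGR))
    h,s,v=H[...,0].astype(int),H[...,1],H[...,2]
    k=(W[...,2]>.06)&(W[...,2]<.112)&(W[...,0]>.35)&(W[...,0]<.5)&(W[...,1]>-.35)&(W[...,1]<-.2)
    red=k&((h<8)|(h>172))&(s>130)&(v>60)
    gr=k&(s<80)&(W[...,2]>.095)&(W[...,1]>-.34)&(W[...,0]<.425)
    for nm,m in (("red",red),("grip",gr)):
        P=W[m]
        if len(P)>10: print(n,nm,len(P),cv2.minAreaRect((P[:,:2]*1000).astype(np.float32)),"z",np.round(np.percentile(P[:,2],[2,50,98]),3),"y",np.round(np.percentile(P[:,1],[2,98]),3))
```

```text
t 45.2 p [ 0.4204 -0.2888  0.2187] z [-0.013 -0.001 -1.   ] q [-23.8   5.8  57.  103.   -4.6  74.5  34.9] w 0.0867 F [0.7 0.5 0.1] 0.0
wrist red 829 ((434.8126220703125, -326.03057861328125), (56.57978820800781, 10.06220531463623), 66.06068420410156) z [0.078 0.094 0.095] y [-0.349 -0.3  ]
wrist grip 3741 ((402.3490295410156, -291.7173767089844), (97.36732482910156, 29.796485900878906), 88.03227996826172) z [0.096 0.1   0.102] y [-0.338 -0.245]
top red 58 ((438.3742980957031, -317.16876220703125), (39.374202728271484, 9.849990844726562), 66.85383605957031) z [0.081 0.094 0.1  ] y [-0.334 -0.299]
top grip 408 ((402.95196533203125, -288.0585021972656), (92.37326049804688, 29.418943405151367), 88.49275970458984) z [0.096 0.101 0.106] y [-0.332 -0.243]
```

View pics/w5.png

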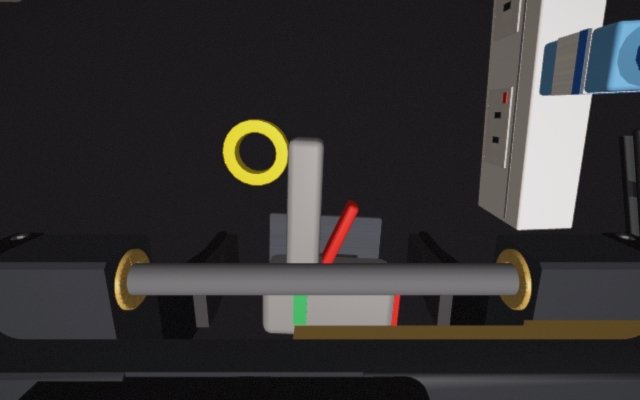

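Run:
```python
from h import *
st()
for nm,y in (("A",.23),("C",.074),("B",-.185)):
    p=spot(y);print(nm);bottle("scene",p[0],y,.035);
for y in (.138,-.08):
    p=spot(y);bottle("scene",p[0],y,.035,hue=(40,85))
c=r.camera("scene");cv2.imwrite("pics/s6.png",cv2.cvtColor(c["pixels"],cv2.COLOR_RGB2BGR))
T=tilt(-1.8,0)
o=np.array([.402,-.303,.085]);G=R.from_euler('z',-1.8,degrees=True).as_matrix()
a=o+G@[.011,-.007,0]-[0,0,.019];b=o+G@[.0045,-.007,0]-[0,0,.019]
print(a,b)
plan([("over",a+[0,0,.08],T),("down",a,T),("in",b,T)])
```

```text
t 45.3 p [ 0.4199 -0.289   0.2187] z [-0.014 -0.    -1.   ] q [-23.7   5.8  57.1 103.   -4.6  74.5  34.9] w 0.0871 F [ 0.6  0.4 -0. ] 0.0
A
scene 520 min [0.577 0.211 0.102] max [0.615 0.251 0.19 ]
C
scene few 0
B
scene 564 min [ 0.597 -0.203  0.101] max [ 0.637 -0.163  0.19 ]
scene 495 min [0.583 0.117 0.102] max [0.621 0.16  0.19 ]
scene 486 min [ 0.595 -0.1    0.127] max [ 0.633 -0.061  0.19 ]
[ 0.4127747  -0.31034206  0.066     ] [ 0.4062779  -0.31013789  0.066     ]
over [[-0.23, -0.08, 0.73], [-0.004, -0.0, 0.013]]
down [[0.0, 0.0, 0.8], [-0.0, -0.0, 0.0]]
in [[0.0, -0.06, 0.0], [-0.0, -0.0, 0.0]]
```

View pics/s6.png

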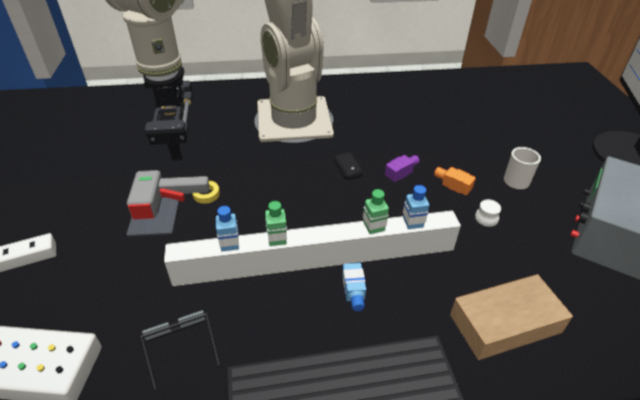

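The row is broken: bottle C has been knocked off and now lies behind the ledge at (354,283), cap pointing away. The other four still stand at (228,230), (277,223), (376,212) and (416,207). I'll measure C and recover it before touching the trigger.

Run:
```python
from h import *
c,W,H=cloud("top");h,s,v=H[...,0].astype(int),H[...,1],H[...,2]
k=(W[...,0]>.63)&(W[...,0]<.85)&(W[...,1]>0)&(W[...,1]<.2)&(h>95)&(h<125)&(s>60)&(v>50)
P=W[k];print(len(P),np.round(np.percentile(P,[2,50,98],axis=0),3) if len(P) else 0)
m=np.nanmedian(P,0)
S=dict(C=(m[0],m[1]));lying("top",S);lying("scene",S)
# obstacles behind the ledge
k=(W[...,2]>.02)&(W[...,0]>.64)&(W[...,0]<.95)&(abs(W[...,1])<.35)
for m in comps(k,20):
    P=W[m&k];print(len(P),np.round(np.percentile(P,[2,98],axis=0),3).tolist())
```

```text
281 [[ 0.654  0.058 -0.004]
 [ 0.711  0.076  0.03 ]
 [ 0.771  0.101  0.043]]
top C body [0.705 0.08 ] [ 40. 102.] z 0.0397 capdir [ 1.    -0.023] deg -1.3 ext -0.051 0.056
scene C body [0.696 0.08 ] [41. 80.] z 0.0389 capdir [ 0.999 -0.043] deg -2.5 ext -0.04 0.069
3886 [[0.85, -0.177, 0.02], [0.948, 0.216, 0.028]]
1321 [[0.772, 0.275, 0.025], [0.885, 0.349, 0.064]]
148 [[0.739, -0.347, 0.02], [0.775, -0.234, 0.037]]
540 [[0.655, 0.06, 0.026], [0.757, 0.099, 0.045]]
43 [[0.64, -0.319, 0.079], [0.645, -0.241, 0.088]]
```

Run:
```python
from h import *
T=tilt(-91.5,0); g=np.array([.701,.080,.0])
e=plan([("up",[.44,-.25,.30],tilt(-15,0)),("over",g+[0,0,.27],T),("down",g+[0,0,.013],T)])
```

```text
up [[0.38, 0.18, -0.81], [-0.004, 0.0, 0.086]]
over [[0.77, 0.33, 0.06], [-0.0, 0.0, 0.085]]
over [[0.83, 0.12, 0.06], [0.0, 0.0, 0.085]]
over [[0.84, -0.1, 0.06], [0.0, 0.0, 0.085]]
over [[0.78, -0.32, 0.06], [0.0, 0.0, 0.085]]
over [[0.66, -0.52, 0.05], [0.0, 0.0, 0.085]]
down [[0.0, -0.0, 0.86], [0.0, 0.0, 0.0]]
down [[0.0, -0.0, 0.86], [0.0, 0.0, 0.0]]
down [[0.0, -0.0, 0.85], [0.0, 0.0, 0.0]]
```

Call:
arm_command(
  deltas=[
    [[0.05,0.02,-0.15],[0,0,0.017]],
    [[0.13,0.06,-0.32],[0,0,0.034]],
    [[0.22,0.1,-0.48],[0,0,0.052]],
    [[0.3,0.14,-0.65],[-0.002,0,0.069]],
    [[0.38,0.18,-0.81],[-0.004,0,0.086]],
  ],
)

```text
time: 46.25
position: [0.4399, -0.2493, 0.3007]
ee_rot: [[0.26, 0.966, -0.001], [0.966, -0.26, -0.001], [-0.001, -0.0, -1.0]]
contact_force: [0.6, -0.9, 0.3]
grip_width: 0.087
finger_force: 0.0
```

Call:
arm_command(
  deltas=[
    [[0.15,0.07,0.01],[0,0,0.017]],
    [[0.31,0.13,0.02],[0,0,0.034]],
    [[0.46,0.2,0.04],[0,0,0.051]],
    [[0.62,0.26,0.05],[0,0,0.068]],
    [[0.77,0.33,0.06],[0,0,0.085]],
  ],
)

```text
time: 46.75
position: [0.4918, -0.1831, 0.2938]
ee_rot: [[0.506, 0.863, -0.001], [0.863, -0.506, -0.0], [-0.001, -0.001, -1.0]]
contact_force: [-0.1, 0.1, 0.3]
grip_width: 0.0869
finger_force: 0.0
```

Call:
arm_command(
  deltas=[
    [[0.17,0.02,0.01],[0,0,0.017]],
    [[0.33,0.05,0.02],[0,0,0.034]],
    [[0.5,0.07,0.04],[0,0,0.051]],
    [[0.66,0.1,0.05],[0,0,0.068]],
    [[0.83,0.12,0.06],[0,0,0.085]],
  ],
)

```text
time: 47.25
position: [0.544, -0.1176, 0.2876]
ee_rot: [[0.716, 0.699, -0.001], [0.699, -0.716, -0.001], [-0.001, -0.0, -1.0]]
contact_force: [-0.5, -0.1, 0.7]
grip_width: 0.087
finger_force: 0.0
```

Call:
arm_command(
  deltas=[
    [[0.17,-0.02,0.01],[0,0,0.017]],
    [[0.34,-0.04,0.02],[0,0,0.034]],
    [[0.5,-0.06,0.04],[0,0,0.051]],
    [[0.67,-0.08,0.05],[0,0,0.068]],
    [[0.84,-0.1,0.06],[0,0,0.085]],
  ],
)

```text
time: 47.75
position: [0.597, -0.0515, 0.2814]
ee_rot: [[0.874, 0.485, -0.001], [0.485, -0.874, -0.001], [-0.001, -0.0, -1.0]]
contact_force: [-0.2, 0.3, -0.1]
grip_width: 0.0868
finger_force: 0.0
```

Call:
arm_command(
  deltas=[
    [[0.16,-0.06,0.01],[0,0,0.017]],
    [[0.31,-0.13,0.02],[0,0,0.034]],
    [[0.47,-0.19,0.04],[0,0,0.051]],
    [[0.62,-0.26,0.05],[0,0,0.068]],
    [[0.78,-0.32,0.06],[0,0,0.085]],
  ],
)

```text
time: 48.25
position: [0.6495, 0.0146, 0.2752]
ee_rot: [[0.971, 0.237, -0.001], [0.237, -0.971, -0.001], [-0.001, 0.0, -1.0]]
contact_force: [-0.2, 0.5, 0.5]
grip_width: 0.0873
finger_force: 0.0
```

Call:
arm_command(
  deltas=[
    [[0.13,-0.1,0.01],[0,0,0.017]],
    [[0.26,-0.21,0.02],[0,0,0.034]],
    [[0.4,-0.31,0.03],[0,0,0.051]],
    [[0.53,-0.42,0.04],[0,0,0.068]],
    [[0.66,-0.52,0.05],[0,0,0.085]],
  ],
)

```text
time: 48.75
position: [0.7012, 0.081, 0.27]
ee_rot: [[1.0, -0.027, -0.002], [-0.027, -1.0, -0.001], [-0.002, 0.001, -1.0]]
contact_force: [0.8, -0.2, 0.9]
grip_width: 0.0869
finger_force: 0.0
```

Run:
```python
from h import *
st(); lying("wrist",dict(C=(.705,.08)))
T=tilt(-91.5,0); g=np.array([.701,.080,.0])
plan([("down",g+[0,0,.011],T)])
c=r.camera("scene");cv2.imwrite("pics/s7.png",cv2.cvtColor(c["pixels"],cv2.COLOR_RGB2BGR))
```

```text
t 48.75 p [0.7012 0.081  0.27  ] z [-0.002 -0.001 -1.   ] q [-40.1  36.2  51.6  66.8 -27.5  89.  -85.5] w 0.0869 F [ 0.8 -0.2  0.9] 0.0
wrist C body [0.694 0.078] [40. 76.] z 0.0387 capdir [ 0.999 -0.036] deg -2.0 ext -0.038 0.066
down [[-0.0, 0.01, 0.86], [-0.0, 0.0, -0.0]]
down [[-0.0, 0.02, 0.86], [-0.0, 0.0, -0.0]]
down [[-0.0, 0.01, 0.86], [-0.0, 0.001, -0.0]]
```

View pics/s7.png

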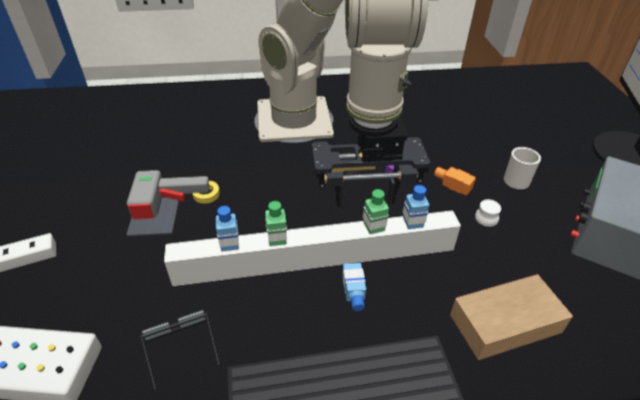

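The gripper is above C, which lies at (354,283). The four standing bottles are untouched.

Call:
arm_command(
  deltas=[
    [[0,0,0.14],[0,0,0]],
    [[0,0,0.32],[0,0,0]],
    [[0,0.01,0.5],[0,0,0]],
    [[0,0.01,0.68],[0,0,0]],
    [[0,0.01,0.86],[0,0,0]],
  ],
)

```text
time: 49.35
position: [0.6998, 0.0775, 0.183]
ee_rot: [[1.0, -0.026, -0.002], [-0.026, -1.0, -0.001], [-0.002, 0.001, -1.0]]
contact_force: [0.1, -0.3, -0.0]
grip_width: 0.0869
finger_force: 0.0
```

Call:
arm_command(
  deltas=[
    [[0,0,0.17],[0,0,0]],
    [[0,0,0.34],[0,0,0]],
    [[0,0.01,0.52],[0,0,0]],
    [[0,0.01,0.69],[0,0,0]],
    [[0,0.02,0.86],[0,0,0]],
  ],
)

```text
time: 49.85
position: [0.7004, 0.0767, 0.0971]
ee_rot: [[1.0, -0.025, -0.001], [-0.025, -1.0, -0.001], [-0.001, 0.001, -1.0]]
contact_force: [0.2, 0.0, -0.7]
grip_width: 0.0871
finger_force: 0.0
```

Run:
```python
from h import *
st(); lying("wrist",dict(C=(.705,.08)))
for y in (.138,-.08):
    p=spot(y);bottle("scene",p[0],y,.035,hue=(40,85))
p=spot(.23);bottle("scene",p[0],.23,.035)
T=tilt(-91.5,0); g=np.array([.701,.079,.0])
plan([("down",g+[0,0,.011],T)])
```

```text
t 49.85 p [0.7004 0.0767 0.0971] z [-0.001 -0.001 -1.   ] q [-40.4  41.9  47.7  80.2 -31.3  71.6 -81.6] w 0.0871 F [ 0.2  0.  -0.7] 0.0
wrist C body [0.699 0.078] [41. 67.] z 0.0388 capdir [ 1.   -0.02] deg -1.1 ext -0.034 0.061
scene few 0
scene 489 min [ 0.596 -0.1    0.102] max [ 0.633 -0.061  0.19 ]
scene 522 min [0.577 0.211 0.127] max [0.616 0.251 0.191]
down [[0.0, -0.02, 0.87], [0.0, 0.0, 0.0]]
```

Call:
arm_command(
  deltas=[
    [[0,0,0.18],[0,0,0]],
    [[0,0,0.36],[0,0,0]],
    [[0,-0.01,0.54],[0,0,0]],
    [[0,-0.02,0.72],[0,0,0]],
    [[0,-0.02,0.84],[0,0,0]],
  ],
)

```text
time: 50.55
position: [0.6996, 0.079, 0.0118]
ee_rot: [[1.0, -0.025, -0.003], [-0.025, -1.0, -0.001], [-0.003, 0.001, -1.0]]
contact_force: [-0.6, -0.6, -0.2]
grip_width: 0.087
finger_force: 0.0
```

Call:
arm_command(
  deltas=[
    [[0,0,0],[0,0,0]],
    [[0,0,0],[0,0,0]],
    [[0,0,0],[0,0,0]],
    [[0,0,0],[0,0,0]],
    [[0,0,0],[0,0,0]],
  ],
  fingers=1,
)

```text
time: 51.05
position: [0.7009, 0.0788, 0.0151]
ee_rot: [[1.0, -0.026, -0.0], [-0.026, -1.0, -0.0], [-0.0, 0.0, -1.0]]
contact_force: [0.3, 0.7, 0.1]
grip_width: 0.0549
finger_force: 0.0
```

Call:
arm_command(
  deltas=[
    [[0,0,0],[0,0,0]],
    [[0,0,0],[0,0,0]],
    [[0,0,0],[0,0,0]],
    [[0,0,0],[0,0,0]],
    [[0,0,0],[0,0,0]],
  ],
)

```text
time: 51.55
position: [0.7006, 0.0788, 0.0146]
ee_rot: [[1.0, -0.026, -0.001], [-0.026, -1.0, -0.0], [-0.001, 0.001, -1.0]]
contact_force: [-0.4, 0.2, 2.3]
grip_width: 0.0395
finger_force: 30.0
```

Call:
arm_command(
  deltas=[
    [[0,0,-0.1],[0,0,0]],
    [[0,0,-0.28],[0,0,0]],
    [[0,0,-0.46],[0,0,0]],
    [[0,0,-0.64],[0,0,0]],
    [[0,0,-0.82],[0,0,0]],
  ],
)

```text
time: 52.05
position: [0.7009, 0.0788, 0.0988]
ee_rot: [[1.0, -0.026, 0.0], [-0.026, -1.0, -0.0], [0.0, 0.0, -1.0]]
contact_force: [0.5, -0.2, -1.2]
grip_width: 0.0397
finger_force: 30.0
```

Call:
arm_command(
  deltas=[
    [[0,0,-0.18],[0,0,0]],
    [[0,0,-0.36],[0,0,0]],
    [[0,0,-0.54],[0,0,0]],
    [[0,0,-0.72],[0,0,0]],
    [[0,0,-0.9],[0,0,0]],
  ],
)

```text
time: 52.55
position: [0.7006, 0.0788, 0.188]
ee_rot: [[1.0, -0.026, -0.001], [-0.026, -1.0, -0.001], [-0.001, 0.001, -1.0]]
contact_force: [-0.1, 0.0, -1.3]
grip_width: 0.0397
finger_force: 30.0
```

Call:
arm_command(
  deltas=[
    [[0,0,-0.18],[0,0,0]],
    [[0,0,-0.36],[0,0,0]],
    [[0,0,-0.54],[0,0,0]],
    [[0,0,-0.72],[0,0,0]],
    [[0,0,-0.9],[0,0,0]],
  ],
)

```text
time: 53.05
position: [0.7006, 0.0788, 0.2779]
ee_rot: [[1.0, -0.026, -0.001], [-0.026, -1.0, -0.001], [-0.001, 0.001, -1.0]]
contact_force: [-0.4, 0.5, -1.0]
grip_width: 0.0394
finger_force: 30.0
```

Run:
```python
from h import *
st()
for y in (.138,-.08):
    p=spot(y);bottle("scene",p[0],y,.035,hue=(40,85))
for y in (.23,-.185):
    p=spot(y);bottle("scene",p[0],y,.035)
plan([("cross",[.48,.06,.28],tilt(-1,0)),("lay1",[.46,.08,.10],tilt(-1,0)),("lay",[.46,.08,.016],tilt(-1,0))])
```

```text
t 53.05 p [0.7006 0.0788 0.2779] z [-0.001 -0.001 -1.   ] q [-39.9  35.9  51.8  66.2 -27.4  89.8 -85.4] w 0.0394 F [-0.4  0.5 -1. ] 29.999750051647425
scene 256 min [0.591 0.129 0.101] max [0.622 0.162 0.191]
scene 485 min [ 0.595 -0.1    0.127] max [ 0.633 -0.061  0.191]
scene 521 min [0.577 0.21  0.108] max [0.615 0.25  0.191]
scene 558 min [ 0.597 -0.203  0.11 ] max [ 0.637 -0.163  0.191]
cross [[-0.73, 0.08, -0.01], [-0.0, 0.0, -0.168]]
cross [[-0.68, -0.3, -0.01], [-0.0, 0.0, -0.167]]
cross [[-0.43, -0.6, -0.01], [-0.0, 0.0, -0.168]]
lay1 [[0.1, -0.1, 0.9], [-0.0, 0.0, 0.0]]
lay1 [[0.09, -0.1, 0.9], [-0.0, 0.0, 0.0]]
lay [[0.0, -0.0, 0.84], [-0.0, 0.0, 0.0]]
```

Call:
arm_command(
  deltas=[
    [[-0.12,0.01,0],[0,0,-0.034]],
    [[-0.28,0.03,0],[0,0,-0.067]],
    [[-0.43,0.05,0],[0,0,-0.1]],
    [[-0.58,0.06,0],[0,0,-0.134]],
    [[-0.73,0.08,0],[0,0,-0.168]],
  ],
)

```text
time: 53.75
position: [0.6264, 0.073, 0.2751]
ee_rot: [[0.874, 0.486, -0.003], [0.486, -0.874, -0.001], [-0.003, -0.0, -1.0]]
contact_force: [-1.0, 0.4, -0.3]
grip_width: 0.04
finger_force: 30.0
```

Call:
arm_command(
  deltas=[
    [[-0.14,-0.06,0],[0,0,-0.034]],
    [[-0.27,-0.12,0],[0,0,-0.067]],
    [[-0.41,-0.18,0],[0,0,-0.1]],
    [[-0.54,-0.24,0],[0,0,-0.134]],
    [[-0.68,-0.3,0],[0,0,-0.167]],
  ],
)

```text
time: 54.25
position: [0.5523, 0.0665, 0.2753]
ee_rot: [[0.513, 0.858, -0.003], [0.858, -0.513, -0.001], [-0.003, -0.002, -1.0]]
contact_force: [0.7, 0.9, -1.6]
grip_width: 0.04
finger_force: 30.0
```

Call:
arm_command(
  deltas=[
    [[-0.09,-0.12,0],[0,0,-0.034]],
    [[-0.17,-0.24,0],[0,0,-0.067]],
    [[-0.26,-0.36,0],[0,0,-0.1]],
    [[-0.34,-0.48,0],[0,0,-0.134]],
    [[-0.43,-0.6,0],[0,0,-0.168]],
  ],
)

```text
time: 54.75
position: [0.4787, 0.0607, 0.2755]
ee_rot: [[0.011, 1.0, -0.003], [1.0, -0.011, -0.001], [-0.001, -0.003, -1.0]]
contact_force: [0.7, 0.2, -0.3]
grip_width: 0.0402
finger_force: 30.0
```

Call:
arm_command(
  deltas=[
    [[0.02,-0.02,0.16],[0,0,0]],
    [[0.04,-0.04,0.34],[0,0,0]],
    [[0.06,-0.06,0.53],[0,0,0]],
    [[0.08,-0.08,0.72],[0,0,0]],
    [[0.1,-0.1,0.9],[0,0,0]],
  ],
)

```text
time: 55.25
position: [0.469, 0.0707, 0.1848]
ee_rot: [[0.016, 1.0, -0.003], [1.0, -0.016, -0.001], [-0.001, -0.003, -1.0]]
contact_force: [0.7, -0.3, -1.1]
grip_width: 0.0398
finger_force: 30.0
```

Call:
arm_command(
  deltas=[
    [[0.02,-0.02,0.18],[0,0,0]],
    [[0.04,-0.04,0.36],[0,0,0]],
    [[0.06,-0.06,0.54],[0,0,0]],
    [[0.08,-0.08,0.72],[0,0,0]],
    [[0.1,-0.1,0.88],[0,0,0]],
  ],
)

```text
time: 55.75
position: [0.4589, 0.0807, 0.0969]
ee_rot: [[0.016, 1.0, -0.003], [1.0, -0.016, -0.001], [-0.001, -0.003, -1.0]]
contact_force: [0.2, 1.1, -0.7]
grip_width: 0.0399
finger_force: 30.0
```

Run:
```python
from h import *
st()
s=r.get_state()["position"];bottle("scene",s[0],s[1],.09,.0);bottle("top",s[0],s[1],.09,.0)
plan([("lay",[.46,.08,.016],tilt(-1,0))])
```

```text
t 55.75 p [0.4589 0.0807 0.0969] z [-0.003 -0.001 -1.   ] q [-53.9   5.9  40.6 117.2  -4.5  58.5 -12. ] w 0.0399 F [ 0.2  1.1 -0.7] 30.000081583857536
scene 289 min [0.435 0.036 0.072] max [0.546 0.14  0.174]
top few 0
lay [[-0.0, 0.03, 0.8], [-0.002, 0.001, 0.001]]
```

Call:
arm_command(
  deltas=[
    [[0,0,0.2],[0,0,0]],
    [[0,0,0.4],[0,0,0]],
    [[0,0,0.58],[0,0,0]],
    [[0,0,0.7],[0,0,0]],
    [[0,0,0.76],[0,0,0]],
  ],
)

```text
time: 56.35
position: [0.4596, 0.0806, 0.022]
ee_rot: [[0.016, 1.0, -0.002], [1.0, -0.016, -0.001], [-0.001, -0.002, -1.0]]
contact_force: [-0.7, -0.1, -1.4]
grip_width: 0.0399
finger_force: 30.0
```

Call:
arm_command(
  deltas=[
    [[0,0,0.01],[0,0,0]],
    [[0,0,0.02],[0,0,0]],
    [[0,0,0.03],[0,0,0]],
    [[0,0,0.04],[0,0,0]],
    [[0,0,0.04],[0,0,0]],
  ],
)

```text
time: 56.85
position: [0.4602, 0.0809, 0.0188]
ee_rot: [[0.016, 1.0, -0.001], [1.0, -0.016, -0.0], [-0.0, -0.001, -1.0]]
contact_force: [-0.2, -0.0, -0.7]
grip_width: 0.0398
finger_force: 30.0
```

Call:
arm_command(
  deltas=[
    [[0,0,0],[0,0,0]],
    [[0,0,0],[0,0,0]],
    [[0,0,0],[0,0,0]],
    [[0,0,0],[0,0,0]],
    [[0,0,0],[0,0,0]],
  ],
  fingers=0,
)

```text
time: 57.35
position: [0.4601, 0.0808, 0.0187]
ee_rot: [[0.016, 1.0, -0.001], [1.0, -0.016, -0.001], [-0.001, -0.001, -1.0]]
contact_force: [0.4, -0.6, -0.8]
grip_width: 0.0717
finger_force: 0.0
```

Call:
arm_command(
  deltas=[
    [[0,0,-0.05],[0,0,0]],
    [[0,0,-0.2],[0,0,0]],
    [[0,0,-0.5],[0,0,0]],
    [[0,0,-0.8],[0,0,0]],
    [[0,0,-1],[0,0,0]],
  ],
)

```text
time: 57.85
position: [0.4608, 0.0807, 0.1208]
ee_rot: [[0.017, 1.0, 0.001], [1.0, -0.017, 0.0], [0.0, 0.001, -1.0]]
contact_force: [-0.6, -0.2, 0.0]
grip_width: 0.0869
finger_force: 0.0
```

Run:
```python
from h import *
st(); lying("wrist",dict(C=(.459,.08)))
T=tilt(-1,-45);d=T[:,2]
g=np.array([.459,.036+.053,.030])+.019*d
plan([("pre",g-.11*d,T),("down",g,T)])
```

```text
t 57.85 p [0.4608 0.0807 0.1208] z [ 0.001  0.    -1.   ] q [-55.1   3.7  41.4 115.8  -2.8  61.4 -13.4] w 0.0869 F [-0.6 -0.2  0. ] 0.0
wrist C body [0.46  0.074] [78. 41.] z 0.0386 capdir [0.029 1.   ] deg 88.3 ext -0.039 0.066
pre [[0.36, -0.02, 0.14], [0.001, -0.125, -0.0]]
pre [[0.39, -0.01, -0.0], [0.0, -0.126, -0.0]]
down [[0.0, -0.0, 0.55], [0.0, 0.0, -0.0]]
down [[0.0, -0.0, 0.55], [0.0, 0.0, -0.0]]
```

Call:
arm_command(
  deltas=[
    [[0.07,0,0.03],[0,-0.025,0]],
    [[0.14,-0.01,0.06],[0,-0.05,0]],
    [[0.22,-0.01,0.08],[0,-0.075,0]],
    [[0.29,-0.02,0.11],[0,-0.1,0]],
    [[0.36,-0.02,0.14],[0.001,-0.125,0]],
  ],
)

```text
time: 58.4
position: [0.4588, 0.1174, 0.105]
ee_rot: [[0.014, 1.0, -0.009], [0.923, -0.017, -0.386], [-0.386, -0.003, -0.923]]
contact_force: [0.3, 0.2, 0.2]
grip_width: 0.0868
finger_force: 0.0
```

Call:
arm_command(
  deltas=[
    [[0.08,0,0],[0,-0.025,0]],
    [[0.16,0,0],[0,-0.05,0]],
    [[0.23,-0.01,0],[0,-0.075,0]],
    [[0.31,-0.01,0],[0,-0.1,0]],
    [[0.39,-0.01,0],[0,-0.126,0]],
  ],
)

```text
time: 58.9
position: [0.4584, 0.1536, 0.0898]
ee_rot: [[0.009, 1.0, -0.014], [0.702, -0.016, -0.712], [-0.712, -0.003, -0.702]]
contact_force: [-0.0, -0.2, -0.2]
grip_width: 0.0871
finger_force: 0.0
```

Call:
arm_command(
  deltas=[
    [[0,0,0.11],[0,0,0]],
    [[0,0,0.22],[0,0,0]],
    [[0,0,0.33],[0,0,0]],
    [[0,0,0.44],[0,0,0]],
    [[0,0,0.55],[0,0,0]],
  ],
)

```text
time: 59.4
position: [0.4575, 0.1126, 0.0507]
ee_rot: [[0.01, 1.0, -0.016], [0.705, -0.018, -0.709], [-0.709, -0.004, -0.705]]
contact_force: [-0.3, 0.3, -0.1]
grip_width: 0.0873
finger_force: 0.0
```

Run:
```python
from h import *
st()
T=tilt(-1,-45);d=T[:,2]
g=np.array([.460,.036+.053,.030])+.019*d
plan([("down",g,T)])
```

```text
t 59.4 p [0.4575 0.1126 0.0507] z [-0.016 -0.709 -0.705] q [-69.9  36.3  34.5 104.2  15.6  74.7 -44.9] w 0.0873 F [-0.3  0.3 -0.1] 0.0
down [[-0.02, 0.03, 0.5], [-0.001, 0.001, 0.001]]
```

Call:
arm_command(
  deltas=[
    [[0,0.01,0.1],[0,0,0]],
    [[0,0.02,0.2],[0,0,0]],
    [[-0.01,0.02,0.3],[0,0,0]],
    [[-0.01,0.02,0.4],[0,0,0]],
    [[-0.01,0.03,0.49],[0,0,0]],
  ],
)

```text
time: 59.9
position: [0.4596, 0.0777, 0.0165]
ee_rot: [[0.009, 1.0, -0.015], [0.704, -0.017, -0.71], [-0.71, -0.004, -0.704]]
contact_force: [-0.3, -0.3, 0.6]
grip_width: 0.0871
finger_force: 0.0
```

Call:
arm_command(
  deltas=[
    [[0,0,0],[0,0,0]],
    [[0,0,0],[0,0,0]],
    [[0,0,0],[0,0,0]],
    [[0,0,0],[0,0,0]],
    [[0,0,0],[0,0,0]],
  ],
  fingers=1,
)

```text
time: 60.4
position: [0.4598, 0.0787, 0.0172]
ee_rot: [[0.009, 1.0, -0.014], [0.705, -0.016, -0.709], [-0.71, -0.004, -0.705]]
contact_force: [-0.7, 0.8, 0.6]
grip_width: 0.055
finger_force: 0.0
```

Call:
arm_command(
  deltas=[
    [[0,0,0],[0,0,0]],
    [[0,0,0],[0,0,0]],
    [[0,0,0],[0,0,0]],
    [[0,0,0],[0,0,0]],
    [[0,0,0],[0,0,0]],
  ],
)

```text
time: 60.9
position: [0.4598, 0.0784, 0.0172]
ee_rot: [[0.009, 1.0, -0.015], [0.704, -0.017, -0.71], [-0.71, -0.004, -0.704]]
contact_force: [-0.9, 0.9, 1.2]
grip_width: 0.0397
finger_force: 30.0
```

Run:
```python
from h import *
st()
s=r.get_state();R0=np.array(s["ee_rot"]);p0=np.array(s["position"])
gp=p0-.019*R0[:,2]; ph=np.degrees(np.arcsin(np.hypot(*R0[:2,2])))
S=gp[1]-.0355; off=gp[2]-.02
print("s",S,"off",off,"ph",ph)
T=tilt(3.1,90-ph);d=T[:,2];g=spot(.07)+[0,-off,S+.002]+.019*d;print(g)
plan([("lift",p0+[0,-.02,.17],R0),("rot",[.49,0.06,.27],T,.098,31),("pre",g+[0,0,.05],T),("low",g,T)],(p0,R0))
```

```text
t 60.9 p [0.4598 0.0784 0.0172] z [-0.015 -0.71  -0.704] q [-67.7  38.3  34.4 107.3  16.   68.9 -44.7] w 0.0397 F [-0.9  0.9  1.2] 29.983707948122174
s 0.05642653046994273 off 0.01056752733332975 ph 45.211160344329855
[0.60035334 0.07279831 0.12994208]
lift [[-0.67, -0.0, -0.53], [0.0, 0.0, 0.0]]
lift [[-0.68, -0.0, -0.53], [0.0, 0.0, 0.0]]
rot [[-0.19, 0.1, -0.2], [-0.0, 0.167, -0.008]]
rot [[-0.07, 0.09, -0.27], [-0.001, 0.166, -0.009]]
rot [[0.07, 0.1, -0.26], [-0.0, 0.167, -0.008]]
pre [[-0.29, 0.55, 0.34], [-0.0, -0.0, -0.0]]
pre [[-0.29, 0.56, 0.34], [-0.0, -0.0, -0.0]]
low [[-0.36, -0.0, 0.36], [-0.0, -0.0, -0.0]]
```

Call:
arm_command(
  deltas=[
    [[-0.11,0,-0.09],[0,0,0]],
    [[-0.25,0,-0.2],[0,0,0]],
    [[-0.39,0,-0.31],[0,0,0]],
    [[-0.53,0,-0.42],[0,0,0]],
    [[-0.67,0,-0.53],[0,0,0]],
  ],
)

```text
time: 61.4
position: [0.4597, 0.0683, 0.1034]
ee_rot: [[0.009, 1.0, -0.015], [0.705, -0.017, -0.709], [-0.71, -0.004, -0.705]]
contact_force: [0.2, 0.5, -2.4]
grip_width: 0.0397
finger_force: 30.0
```

Call:
arm_command(
  deltas=[
    [[-0.14,0,-0.11],[0,0,0]],
    [[-0.27,0,-0.21],[0,0,0]],
    [[-0.41,0,-0.32],[0,0,0]],
    [[-0.54,0,-0.42],[0,0,0]],
    [[-0.68,0,-0.53],[0,0,0]],
  ],
)

```text
time: 61.9
position: [0.4599, 0.0581, 0.1888]
ee_rot: [[0.009, 1.0, -0.015], [0.704, -0.017, -0.71], [-0.71, -0.004, -0.705]]
contact_force: [-0.1, 0.5, -1.3]
grip_width: 0.0399
finger_force: 30.0
```

Call:
arm_command(
  deltas=[
    [[-0.04,0.02,-0.04],[0,0.033,-0.002]],
    [[-0.08,0.04,-0.08],[0,0.067,-0.003]],
    [[-0.11,0.06,-0.12],[0,0.1,-0.005]],
    [[-0.15,0.08,-0.16],[0,0.134,-0.006]],
    [[-0.19,0.1,-0.2],[0,0.167,-0.008]],
  ],
)

```text
time: 62.4
position: [0.4702, 0.0587, 0.2162]
ee_rot: [[-0.009, 1.0, -0.014], [0.967, 0.005, -0.256], [-0.256, -0.016, -0.966]]
contact_force: [0.8, 0.0, -1.0]
grip_width: 0.04
finger_force: 30.0
```

Call:
arm_command(
  deltas=[
    [[-0.01,0.02,-0.05],[0,0.033,-0.002]],
    [[-0.03,0.04,-0.11],[0,0.067,-0.003]],
    [[-0.04,0.05,-0.16],[0,0.1,-0.005]],
    [[-0.06,0.07,-0.22],[0,0.134,-0.007]],
    [[-0.07,0.09,-0.27],[-0.001,0.166,-0.009]],
  ],
)

```text
time: 62.9
position: [0.4797, 0.0586, 0.2442]
ee_rot: [[-0.029, 0.999, -0.02], [0.965, 0.033, 0.26], [0.26, -0.012, -0.966]]
contact_force: [-0.7, -0.2, -1.3]
grip_width: 0.0397
finger_force: 30.0
```

Call:
arm_command(
  deltas=[
    [[0.01,0.02,-0.05],[0,0.033,-0.002]],
    [[0.03,0.04,-0.1],[0,0.067,-0.003]],
    [[0.04,0.06,-0.16],[0,0.1,-0.005]],
    [[0.06,0.08,-0.21],[0,0.134,-0.006]],
    [[0.07,0.1,-0.26],[0,0.167,-0.008]],
  ],
)

```text
time: 63.4
position: [0.49, 0.0595, 0.2708]
ee_rot: [[-0.04, 0.998, -0.038], [0.705, 0.055, 0.707], [0.708, 0.001, -0.706]]
contact_force: [-0.3, 0.4, -1.7]
grip_width: 0.0397
finger_force: 30.0
```

Run:
```python
from h import *
st()
T=tilt(3.1,44.8);g=np.array([.6003,.0728,.13])
plan([("pre",g+[0,0,.05],T),("low",g,T)])
s=r.get_state()["position"];bottle("scene",s[0],s[1],.06)
```

```text
t 63.4 p [0.49   0.0595 0.2708] z [-0.038  0.707 -0.706] q [-36.   16.2  60.8 103.6 -52.1  95.8  37.7] w 0.0397 F [-0.3  0.4 -1.7] 29.981948233908042
pre [[-0.3, 0.55, 0.35], [0.0, -0.001, 0.0]]
pre [[-0.29, 0.56, 0.34], [0.0, -0.001, 0.001]]
low [[-0.35, -0.0, 0.36], [0.0, 0.0, -0.0]]
scene 489 min [0.48  0.037 0.228] max [0.52  0.076 0.333]
```

Call:
arm_command(
  deltas=[
    [[-0.05,0.1,0.06],[0,0,0]],
    [[-0.11,0.21,0.13],[0,0,0]],
    [[-0.17,0.33,0.2],[0,0,0]],
    [[-0.23,0.44,0.27],[0,0,0]],
    [[-0.3,0.55,0.35],[0,0,0]],
  ],
)

```text
time: 63.95
position: [0.5447, 0.0665, 0.2237]
ee_rot: [[-0.038, 0.998, -0.04], [0.709, 0.055, 0.703], [0.704, -0.001, -0.71]]
contact_force: [-0.3, 0.3, -1.6]
grip_width: 0.0396
finger_force: 30.0
```

Call:
arm_command(
  deltas=[
    [[-0.06,0.11,0.07],[0,0,0]],
    [[-0.12,0.22,0.14],[0,0,0]],
    [[-0.17,0.34,0.2],[0,0,0]],
    [[-0.23,0.45,0.27],[0,0,0]],
    [[-0.29,0.56,0.34],[0,0,0]],
  ],
)

```text
time: 64.45
position: [0.6004, 0.0731, 0.1791]
ee_rot: [[-0.039, 0.998, -0.04], [0.709, 0.056, 0.703], [0.704, -0.002, -0.711]]
contact_force: [0.0, -0.1, -1.9]
grip_width: 0.0398
finger_force: 30.0
```

Call:
arm_command(
  deltas=[
    [[-0.1,0,0.1],[0,0,0]],
    [[-0.18,0,0.18],[0,0,0]],
    [[-0.26,0,0.26],[0,0,0]],
    [[-0.32,0,0.32],[0,0,0]],
    [[-0.34,0,0.34],[0,0,0]],
  ],
)

```text
time: 64.95
position: [0.5997, 0.0726, 0.1299]
ee_rot: [[-0.037, 0.999, -0.04], [0.708, 0.054, 0.704], [0.705, -0.002, -0.709]]
contact_force: [-0.0, 0.6, -1.2]
grip_width: 0.04
finger_force: 30.0
```

Call:
arm_command(
  deltas=[
    [[0,0,0],[0,0,0]],
    [[0,0,0],[0,0,0]],
    [[0,0,0],[0,0,0]],
    [[0,0,0],[0,0,0]],
    [[0,0,0],[0,0,0]],
  ],
)

```text
time: 65.45
position: [0.6004, 0.0726, 0.1312]
ee_rot: [[-0.038, 0.999, -0.039], [0.708, 0.054, 0.704], [0.705, -0.001, -0.709]]
contact_force: [-0.2, -0.0, -1.0]
grip_width: 0.0402
finger_force: 30.0
```

Run:
```python
from h import *
st()
s=r.get_state()["position"];bottle("scene",s[0],s[1],.05);bottle("top",s[0],s[1],.05)
```

```text
t 65.45 p [0.6004 0.0726 0.1312] z [-0.039  0.704 -0.709] q [-24.   39.8  49.7  94.7 -67.1  93.   46.8] w 0.0402 F [-0.2 -0.  -1. ] 29.981028253678232
scene 407 min [0.586 0.051 0.101] max [0.63  0.089 0.194]
top 260 min [0.579 0.049 0.141] max [0.626 0.089 0.196]
```

Lower the last few mm to contact, release and retreat.

Call:
arm_command(
  deltas=[
    [[-0.01,0,0.01],[0,0,0]],
    [[-0.01,0,0.02],[0,0,0]],
    [[-0.02,0,0.02],[0,0,0]],
    [[-0.02,0,0.03],[0,0,0]],
    [[-0.03,0,0.03],[0,0,0]],
  ],
)

```text
time: 66.05
position: [0.6004, 0.0729, 0.1276]
ee_rot: [[-0.038, 0.999, -0.039], [0.707, 0.055, 0.705], [0.706, -0.001, -0.708]]
contact_force: [-3.1, 0.3, 8.8]
grip_width: 0.0399
finger_force: 30.0
```

Call:
arm_command(
  deltas=[
    [[0,0,0],[0,0,0]],
    [[0,0,0],[0,0,0]],
    [[0,0,0],[0,0,0]],
    [[0,0,0],[0,0,0]],
    [[0,0,0],[0,0,0]],
  ],
)

```text
time: 66.55
position: [0.6003, 0.0729, 0.1276]
ee_rot: [[-0.038, 0.999, -0.039], [0.707, 0.055, 0.705], [0.706, -0.001, -0.708]]
contact_force: [-2.2, -0.3, 5.2]
grip_width: 0.0397
finger_force: 30.0
```

Call:
arm_command(
  deltas=[
    [[0,0,0],[0,0,0]],
    [[0,0,0],[0,0,0]],
    [[0,0,0],[0,0,0]],
    [[0,0,0],[0,0,0]],
    [[0,0,0],[0,0,0]],
  ],
  fingers=0,
)

```text
time: 67.05
position: [0.6003, 0.0726, 0.1266]
ee_rot: [[-0.038, 0.999, -0.039], [0.708, 0.054, 0.704], [0.705, -0.001, -0.709]]
contact_force: [0.1, 0.1, -0.0]
grip_width: 0.0719
finger_force: 0.0
```

Call:
arm_command(
  deltas=[
    [[0,0,0],[0,0,0]],
    [[0,0,0],[0,0,0]],
    [[0,0,-0.1],[0,0,0]],
    [[0,0,-0.3],[0,0,0]],
    [[0,0,-0.5],[0,0,0]],
  ],
)

```text
time: 67.55
position: [0.6024, 0.0358, 0.1637]
ee_rot: [[-0.037, 0.999, -0.038], [0.709, 0.054, 0.704], [0.705, -0.001, -0.709]]
contact_force: [0.2, -0.6, 0.5]
grip_width: 0.0872
finger_force: 0.0
```

Call:
arm_command(
  deltas=[
    [[0,0,-0.2],[0,0,0]],
    [[0,0,-0.4],[0,0,0]],
    [[0,0,-0.6],[0,0,0]],
    [[0,0,-0.8],[0,0,0]],
    [[0,0,-1],[0,0,0]],
  ],
)

```text
time: 68.05
position: [0.6061, -0.0355, 0.2351]
ee_rot: [[-0.037, 0.999, -0.037], [0.709, 0.053, 0.703], [0.704, -0.0, -0.71]]
contact_force: [-0.6, -0.1, 0.1]
grip_width: 0.087
finger_force: 0.0
```

```bash
cat >> h.py <<'E'
def row():
    c,W,H=cloud("scene");h,s,v=H[...,0].astype(int),H[...,1],H[...,2]
    for nm,y,a,b in (("A",.23,95,125),("g1",.138,40,85),("C",.07,95,125),("g2",-.08,40,85),("B",-.185,95,125)):
        x=spot(y)[0];k=(np.hypot(W[...,0]-x,W[...,1]-y)<.035)&(W[...,2]>.1)&(h>a)&(h<b)&(s>60)
        print(nm,k.sum(),np.round(np.percentile(W[k],[1,99],axis=0),3).tolist() if k.any() else 0)
E
python3 - <<'E'
from h import *
st(); row()
plan([("up",[.5,-.1,.28],tilt(2,20)),("scan",[.413,-.310,.17],tilt(-1.8,0))])
E
```

```text
t 68.05 p [ 0.6061 -0.0355  0.2351] z [-0.037  0.703 -0.71 ] q [-13.9  38.6  52.9  82.8 -62.8 106.2  44.4] w 0.087 F [-0.6 -0.1  0.1] 0.0
A 522 [[0.576, 0.211, 0.101], [0.616, 0.25, 0.191]]
g1 494 [[0.583, 0.117, 0.125], [0.62, 0.16, 0.19]]
C 518 [[0.586, 0.05, 0.102], [0.624, 0.09, 0.191]]
g2 487 [[0.594, -0.1, 0.128], [0.633, -0.061, 0.19]]
B 559 [[0.597, -0.203, 0.103], [0.637, -0.163, 0.19]]
up [[-0.05, -0.55, -0.35], [-0.001, -0.068, 0.002]]
up [[-0.13, -0.54, -0.34], [-0.001, -0.069, 0.002]]
scan [[-0.77, -0.32, 0.11], [-0.001, -0.037, 0.007]]
scan [[-0.76, -0.3, 0.2], [-0.001, -0.037, 0.007]]
scan [[-0.74, -0.28, 0.28], [-0.002, -0.037, 0.007]]
```

Call:
arm_command(
  deltas=[
    [[-0.01,-0.1,-0.07],[0,-0.014,0]],
    [[-0.02,-0.22,-0.14],[0,-0.028,0]],
    [[-0.03,-0.33,-0.21],[0,-0.042,0]],
    [[-0.04,-0.44,-0.28],[0,-0.055,0]],
    [[-0.05,-0.55,-0.35],[0,-0.068,0.002]],
  ],
)

```text
time: 68.6
position: [0.5522, -0.0656, 0.2554]
ee_rot: [[-0.038, 0.999, -0.029], [0.843, 0.048, 0.536], [0.537, -0.004, -0.844]]
contact_force: [-0.3, -0.1, -0.5]
grip_width: 0.0867
finger_force: 0.0
```

Call:
arm_command(
  deltas=[
    [[-0.03,-0.11,-0.07],[0,-0.014,0]],
    [[-0.05,-0.22,-0.14],[0,-0.028,0]],
    [[-0.08,-0.32,-0.2],[0,-0.042,0]],
    [[-0.1,-0.43,-0.27],[0,-0.055,0]],
    [[-0.13,-0.54,-0.34],[0,-0.069,0.002]],
  ],
)

```text
time: 69.1
position: [0.4998, -0.0975, 0.2771]
ee_rot: [[-0.037, 0.999, -0.021], [0.939, 0.042, 0.343], [0.343, -0.007, -0.939]]
contact_force: [-0.1, 0.1, 0.1]
grip_width: 0.0868
finger_force: 0.0
```

Call:
arm_command(
  deltas=[
    [[-0.15,-0.06,0.02],[0,-0.007,0.001]],
    [[-0.31,-0.13,0.04],[0,-0.015,0.003]],
    [[-0.46,-0.19,0.07],[0,-0.022,0.004]],
    [[-0.62,-0.26,0.09],[0,-0.03,0.006]],
    [[-0.77,-0.32,0.11],[0,-0.037,0.007]],
  ],
)

```text
time: 69.6
position: [0.4703, -0.1675, 0.2388]
ee_rot: [[-0.017, 1.0, -0.02], [0.973, 0.021, 0.231], [0.231, -0.015, -0.973]]
contact_force: [-0.1, 0.1, -0.8]
grip_width: 0.0871
finger_force: 0.0
```

Call:
arm_command(
  deltas=[
    [[-0.15,-0.06,0.04],[0,-0.007,0.001]],
    [[-0.3,-0.12,0.08],[0,-0.015,0.003]],
    [[-0.46,-0.18,0.12],[0,-0.022,0.004]],
    [[-0.61,-0.24,0.16],[0,-0.03,0.006]],
    [[-0.76,-0.3,0.2],[0,-0.037,0.007]],
  ],
)

```text
time: 70.1
position: [0.4417, -0.2369, 0.2024]
ee_rot: [[0.001, 1.0, -0.018], [0.993, 0.001, 0.117], [0.117, -0.018, -0.993]]
contact_force: [-0.4, 1.1, 0.4]
grip_width: 0.0873
finger_force: 0.0
```

Call:
arm_command(
  deltas=[
    [[-0.15,-0.06,0.06],[0,-0.007,0.001]],
    [[-0.3,-0.11,0.11],[0,-0.015,0.003]],
    [[-0.44,-0.17,0.17],[0,-0.022,0.004]],
    [[-0.59,-0.22,0.22],[0,-0.03,0.006]],
    [[-0.74,-0.28,0.28],[0,-0.037,0.007]],
  ],
)

```text
time: 70.6
position: [0.4133, -0.3071, 0.1664]
ee_rot: [[0.021, 1.0, -0.019], [1.0, -0.021, 0.001], [0.0, -0.019, -1.0]]
contact_force: [-0.4, 0.5, 0.5]
grip_width: 0.0873
finger_force: 0.0
```

Run:
```python
from h import *
st(); row()
c,W,H=cloud("wrist");h,s,v=H[...,0].astype(int),H[...,1],H[...,2]
k=(W[...,2]>.06)&(W[...,2]<.112)&(W[...,0]>.35)&(W[...,0]<.5)&(W[...,1]>-.345)&(W[...,1]<-.2)
for nm,m in (("red",k&((h<8)|(h>172))&(s>130)&(v>60)),("grip",k&(s<80)&(W[...,2]>.093)&(W[...,0]<.425))):
    P=W[m];
    if len(P)>10: print(nm,len(P),cv2.minAreaRect((P[:,:2]*1000).astype(np.float32)),"y",np.round(np.percentile(P[:,1],[2,98]),3))
T=tilt(-1.8,0)
plan([("down",[.4128,-.3103,.066],T),("in",[.4068,-.3101,.066],T)])
```

```text
t 70.6 p [ 0.4133 -0.3071  0.1664] z [-0.019  0.001 -1.   ] q [-31.1  18.6  73.8 106.4 -18.2  70.2  47.4] w 0.0873 F [-0.4  0.5  0.5] 0.0
A 525 [[0.576, 0.211, 0.101], [0.616, 0.251, 0.19]]
g1 496 [[0.582, 0.117, 0.102], [0.621, 0.161, 0.19]]
C 517 [[0.585, 0.05, 0.102], [0.624, 0.09, 0.191]]
g2 491 [[0.595, -0.1, 0.101], [0.632, -0.061, 0.19]]
B 560 [[0.597, -0.203, 0.104], [0.637, -0.163, 0.191]]
red 1170 ((435.9541931152344, -323.6470642089844), (50.90433883666992, 10.306587219238281), 65.98973846435547) y [-0.344 -0.3  ]
grip 6120 ((402.21868896484375, -294.4732360839844), (101.92204284667969, 30.089218139648438), 88.01602172851562) y [-0.343 -0.245]
down [[-0.02, 0.01, 0.5], [-0.003, -0.0, 0.001]]
down [[-0.01, 0.01, 0.5], [-0.004, -0.0, 0.002]]
in [[-0.0, -0.06, -0.0], [0.0, -0.0, -0.0]]
```

Call:
arm_command(
  deltas=[
    [[0,0,0.1],[0,0,0]],
    [[-0.01,0,0.2],[-0.002,0,0]],
    [[-0.01,0.01,0.3],[-0.004,0,0.001]],
    [[-0.02,0.01,0.4],[-0.005,0,0.002]],
    [[-0.03,0.01,0.5],[-0.006,0,0.002]],
  ],
)

```text
time: 71.2
position: [0.4135, -0.3087, 0.1159]
ee_rot: [[0.027, 1.0, -0.001], [1.0, -0.027, 0.002], [0.002, -0.001, -1.0]]
contact_force: [0.2, 0.6, 0.5]
grip_width: 0.0872
finger_force: 0.0
```

Run:
```python
from h import *
st()
plan([("down",[.4128,-.3103,.066],tilt(-1.8,0))])
```

```text
t 71.2 p [ 0.4135 -0.3087  0.1159] z [-0.001  0.002 -1.   ] q [-26.4  21.7  69.5 110.  -22.7  64.   50.5] w 0.0872 F [0.2 0.6 0.5] 0.0
down [[-0.02, -0.01, 0.5], [-0.0, -0.001, 0.001]]
```

Call:
arm_command(
  deltas=[
    [[0,0,0.1],[0,0,0]],
    [[-0.01,0,0.2],[0,0,0]],
    [[-0.01,0,0.3],[0,0,0]],
    [[-0.02,0,0.4],[0,0,0]],
    [[-0.02,0,0.5],[0,0,0]],
  ],
)

```text
time: 71.7
position: [0.4135, -0.3109, 0.066]
ee_rot: [[0.027, 1.0, -0.001], [1.0, -0.027, 0.002], [0.002, -0.001, -1.0]]
contact_force: [-0.2, -0.4, 0.4]
grip_width: 0.087
finger_force: 0.0
```

Call:
arm_command(
  deltas=[
    [[0,-0.01,0],[0,0,0]],
    [[0,-0.03,0],[0,0,0]],
    [[0,-0.05,0],[0,0,0]],
    [[0,-0.07,0],[0,0,0]],
    [[0,-0.07,0],[0,0,0]],
  ],
  fingers=1,
  grip_force=18,
)

```text
time: 72.2
position: [0.4075, -0.31, 0.0674]
ee_rot: [[0.026, 1.0, 0.002], [1.0, -0.026, 0.003], [0.003, 0.001, -1.0]]
contact_force: [6.0, 2.7, 0.4]
grip_width: 0.0549
finger_force: 2.7
```

Call:
arm_command(
  deltas=[
    [[0,0,0],[0,0,0]],
    [[0,0,0],[0,0,0]],
    [[0,0,0],[0,0,0]],
    [[0,0,0],[0,0,0]],
    [[0,0,0],[0,0,0]],
  ],
)

```text
time: 72.7
position: [0.4088, -0.3096, 0.0675]
ee_rot: [[0.025, 1.0, 0.003], [1.0, -0.025, 0.003], [0.003, 0.003, -1.0]]
contact_force: [9.4, 4.0, -1.3]
grip_width: 0.0432
finger_force: 17.9
```

Run:
```python
from h import *
st(); row()
c,W,H=cloud("wrist");cv2.imwrite("pics/w8.png",cv2.cvtColor(c["pixels"],cv2.COLOR_RGB2BGR))
c=r.camera("top");cv2.imwrite("pics/t8.png",cv2.resize(cv2.cvtColor(c["pixels"],cv2.COLOR_RGB2BGR)[160:270,390:540],None,fx=4,fy=4))
```

```text
t 72.7 p [ 0.4088 -0.3096  0.0675] z [ 0.003  0.003 -1.   ] q [-22.   25.1  65.  113.  -27.   58.8  54.1] w 0.0432 F [ 9.4  4.  -1.3] 17.881531628590892
A 526 [[0.576, 0.211, 0.101], [0.616, 0.251, 0.19]]
g1 501 [[0.584, 0.118, 0.102], [0.621, 0.161, 0.19]]
C 522 [[0.585, 0.05, 0.101], [0.624, 0.09, 0.19]]
g2 489 [[0.596, -0.1, 0.102], [0.633, -0.061, 0.19]]
B 557 [[0.596, -0.203, 0.101], [0.636, -0.163, 0.191]]
```

Call:
arm_command(
  deltas=[
    [[0,-0.01,0],[0,0,0]],
    [[0,-0.02,0],[0,0,0]],
    [[0,-0.02,0],[0,0,0]],
    [[0,-0.02,0],[0,0,0]],
    [[0,-0.02,0],[0,0,0]],
  ],
  grip_force=25,
)

```text
time: 73.35
position: [0.4086, -0.3096, 0.0676]
ee_rot: [[0.024, 1.0, 0.006], [1.0, -0.024, 0.001], [0.002, 0.006, -1.0]]
contact_force: [17.5, 0.2, -10.0]
grip_width: 0.0428
finger_force: 24.9
```

View pics/w8.png

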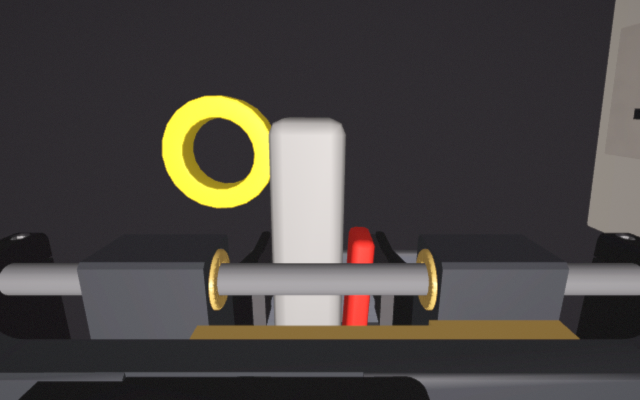

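The fingers hold the trigger (358,280) flat along the grip, and it does not move any further under more force. So it is fully squeezed. Now I let go and leave.

Call:
arm_command(
  deltas=[
    [[0,0.02,0],[0,0,0]],
    [[0,0.03,0],[0,0,0]],
    [[0,0.05,0],[0,0,0]],
    [[0,0.06,0],[0,0,0]],
    [[0,0.08,0],[0,0,0]],
  ],
  fingers=0,
)

```text
time: 73.85
position: [0.4121, -0.311, 0.0669]
ee_rot: [[0.028, 1.0, -0.001], [1.0, -0.028, 0.002], [0.002, -0.001, -1.0]]
contact_force: [0.5, -1.5, 0.4]
grip_width: 0.0751
finger_force: 0.6
```

Call:
arm_command(
  deltas=[
    [[0,0.01,0],[0,0,0]],
    [[0,0.01,0],[0,0,0]],
    [[0,0.01,0],[0,0,0]],
    [[0,0.01,0],[0,0,0]],
    [[0,0.01,0],[0,0,0]],
  ],
)

```text
time: 74.35
position: [0.4133, -0.3106, 0.0668]
ee_rot: [[0.027, 1.0, -0.001], [1.0, -0.027, 0.003], [0.002, -0.001, -1.0]]
contact_force: [-0.3, 0.5, -0.3]
grip_width: 0.087
finger_force: 0.0
```

Call:
arm_command(
  deltas=[
    [[0,0,-0.1],[0,0,0]],
    [[0,0,-0.3],[0,0,0]],
    [[0,0,-0.5],[0,0,0]],
    [[0,0,-0.75],[0,0,0]],
    [[0,0,-1],[0,0,0]],
  ],
)

```text
time: 74.85
position: [0.4132, -0.3112, 0.1683]
ee_rot: [[0.028, 1.0, -0.001], [1.0, -0.028, 0.002], [0.002, -0.001, -1.0]]
contact_force: [0.6, -1.0, -0.3]
grip_width: 0.0872
finger_force: 0.0
```

Run:
```python
from h import *
st(); row()
c,W,H=cloud("wrist");h,s,v=H[...,0].astype(int),H[...,1],H[...,2]
k=(W[...,2]>.06)&(W[...,2]<.112)&(W[...,0]>.35)&(W[...,0]<.5)&(W[...,1]>-.345)&(W[...,1]<-.2)
P=W[k&((h<8)|(h>172))&(s>130)&(v>60)];print("red",len(P),cv2.minAreaRect((P[:,:2]*1000).astype(np.float32)))
c=r.camera("scene");cv2.imwrite("pics/s9.png",cv2.cvtColor(c["pixels"],cv2.COLOR_RGB2BGR))
```

```text
t 74.85 p [ 0.4132 -0.3112  0.1683] z [-0.001  0.002 -1.   ] q [-30.3  17.   73.  106.6 -17.4  69.4  46.7] w 0.0872 F [ 0.6 -1.  -0.3] 0.0
A 524 [[0.577, 0.211, 0.101], [0.615, 0.25, 0.191]]
g1 503 [[0.583, 0.117, 0.101], [0.621, 0.16, 0.191]]
C 521 [[0.586, 0.05, 0.101], [0.624, 0.09, 0.191]]
g2 482 [[0.594, -0.1, 0.128], [0.633, -0.061, 0.19]]
B 561 [[0.597, -0.203, 0.103], [0.637, -0.163, 0.19]]
red 1108 ((436.0177917480469, -323.60260009765625), (50.93400955200195, 10.401880264282227), 66.0584945678711)
```

View pics/s9.png

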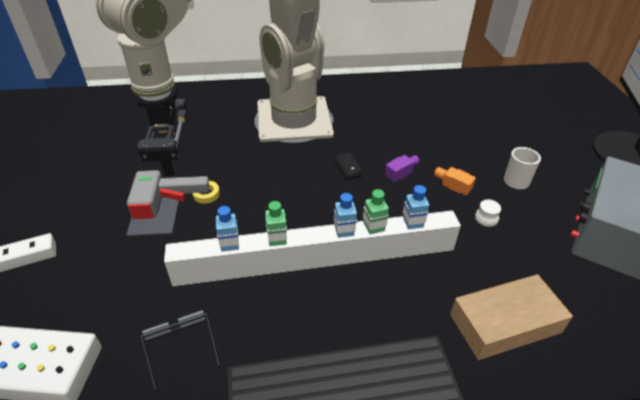

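All five bottles stand on the ledge, the trigger is back at rest, and the jar (488,213) and tape (206,192) are where they started.

```bash
python3 -c "
from station import r
print(r.sign_off())"
```

```text
the job is handed in; nothing more can be done
None
```

The three blue bottles and both green ones stand on the ledge, the scanner trigger was then squeezed fully and released, and the job is handed in. One blue bottle was knocked off behind the ledge partway through, so I put it back before the squeeze.

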